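Put the bench mallet back in its ring holder

TASK

Take the small mallet from its sloping wooden rest and lower it upright, handle first, into the steel ring of the holder until it hangs on the spring catch, and let go of it there. Then press down on the mallet's head until it clicks fully home on the ring, and leave it there without disturbing the other things on the bench.

Things in the scene. Friction and masses are not known exactly. Their poses are not given: they have to be found in the camera images.
- mallet_head (a point): Centre of the loose mallet's head. z: along the handle, butt to head; x: along the head, a white round face at each end; y: across its two flat steel cheeks. Head 64 (x) x 28 (y) x 28 mm (z); the flat-cheeked block is its middle 30 mm. At the start z leans 35 degrees from vertical, head uppermost.
- mallet: The mallet, 0.11 to 0.22 kg; origin and axes as mallet_head. Below the head (underside at z -14 mm): 12.4 mm thick neck, brass ferrule 16.5 mm thick from z -28 to -37 (its ends bevelled), then a 13 mm round wooden handle, its rounded butt ending at z -109 mm.
- rest: Fixed wooden rest, base 110 x 64 mm. Origin on the table straight below the lying mallet's head (head centre 115 mm up); from there the handle slopes down to the rest's +x in an open groove, whose walls begin 42 mm from the head centre. A 22 mm wide block bears the head from below; its cheeks are free for fingers. Place and yaw vary.
- holder: Fixed steel ring holder; origin on the table straight below the ring's centre, z up. Ring: top 115 mm above the table, outer diameter 32, bore 18 mm without chamfer, 22 mm deep, open below; base plate 8 mm thick. Post 70 mm away at +x, up to 2 mm higher than the ring. Place and yaw vary.
- ring_top (a point): Centre of the ring's mouth, level with its flat top. Two spring rollers 11 mm below leave a 13.5 mm gap: the handle passes, the ferrule stops on them with the head centre 26 to 29 mm above (leaning a little) this point. A push of 10 to 20 N drives it past; the rollers then spring in behind it and the head lies on the ring, its centre 14 mm above this point.
- mould_mid (a point): Bystander: centre of a loose brown rubber mould block, 50 x 77 x 22 mm.
- spirit_bottle_mid (a point): Bystander: centre of a loose clear bottle, 66 mm diameter, 108 mm tall.
- tape_mid (a point): Bystander: centre of a loose roll of tape lying flat, 58 mm diameter, 24 mm high.

How it is judged (in metres and radians):
On the way, in this order (a step that is already met when the one before it is completed fails the run):
1. the mallet hangs on the spring catch (it may lean a little), handle through the ring, head not yet home, and is let go of (z of mallet_head in the frame of ring_top between 0.02 and 0.034 m and horizontal distance between mallet_head and ring_top below 0.016 m and angle between mallet_head's own z axis and vertical below 0.35 rad and contact force between the fingers and mallet below 0.05 N), for 0.2 s.
2. the mallet is pressed home: head down on the ring (z of mallet_head in the frame of ring_top below 0.018 m and horizontal distance between mallet_head and ring_top below 0.006 m and angle between mallet_head's own z axis and vertical below 0.12 rad), for 0.1 s.
At the end, for the whole second after the job is handed in: The mallet stands handle-down in the ring, its head home: head centre within 4 mm above its seated height (14 mm above the ring's top), within 6 mm of the ring's axis, upright within 0.12 rad, at rest and let go of (all of step 2 and z of mallet_head in the frame of ring_top above 0.01 m and contact force between the fingers and mallet below 0.05 N and linear speed of mallet below 0.02 m/s); the robot touches nothing.
It fails at once if a bystander (mould block, bottle or tape roll) is moved more than 20 mm (distance of any of mould_mid, spirit_bottle_mid, tape_mid from where it was at the start of the episode above 0.02 m).
It also fails if it takes over 51 s, if anything falls off the work surface, if the arm or the gripper's body presses on something with over 40 N, if the wrist force passes 120 N, or if a joint passes its speed limit or range.

ROBOT

A 7-joint arm with a two-finger parallel gripper is mounted at the origin on the work surface; the furniture and walls round the work are solid. World frame = base frame: x ahead of the robot, y to its left, z up, the work surface at z = 0. Lengths are in mm, angles in rad, forces in N, time in s.
With the tool pointing down it reaches from about 400 to 875 mm from the base axis. Payload 4.4 kg.
Tool frame: the origin (TCP) lies at the very end of the fingers, on their centre line; the grasp point (between the pads) lies 19 mm behind it; y points along the fingers, x is the direction in which the jaws open and shut, and the axes are right-handed (so a half turn about y gives the same grasp; the last joint's range is limited). The gripper opens to 85 mm and grips with 20 to 120 N. Pads are 22 mm wide; open, the fingers measure 114 mm over their backs; the gripper's body (76 mm by 85 mm) begins 54 mm behind the grasp point. The pads swing forward as they close: fully open they stand 13 mm farther back than shut.
Start: joints at [-1.209, 0.628, 0.038, 1.517, -0.027, 0.996, -0.02], TCP at [269.643, 591.448, 194.013] pointing down, gripper open.
Joint ranges: [-3.06, 3.06], [-0.37, 2.12], [-1.25, 1.32], [0.18, 2.47], [-1.1, 4.24], [0.23, 1.98], [-2.94, 2.94]. Speed limits (rad/s): [2.57, 2.57, 3.14, 3.14, 3.14, 3.14, 3.14].

INTERFACE

Orientations are given as [roll, pitch, yaw] about the fixed x, y, z axes, in that order (R = Rz(yaw) Ry(pitch) Rx(roll)).
In Python, from cell import ctrl, get_image, nets gives the robot as it stands. The module is installed in compiled form; this text tells all that it offers.
- The arm moves only by the tool step_arm, never from a script. Its argument "moves" is text: rows parted by semicolons, each of 7 numbers parted by spaces: the shift along the tool's x, y, z normalised to -1 to 1, where 1 is 0.05 m, then the turn, a rotation vector about the tool's x, y, z normalised to -1 to 1, where 1 is 0.12 rad, then the opening, from 0 (shut) to 1 (fully open). A call has 1 to 20 rows; each row shifts and turns the commanded pose from where the row before left it, along the tool's axes as they then stand; what a row does not reach is not made up. A row lasts 1/10 s, in which the tool goes at most 50 mm and 8.59 degrees, less where a joint would pass 70% of its speed; a pose out of reach is approached as far as the arm can. A call with a number of a shift or a turn outside -1 to 1 is refused whole. A call with a gripper value outside its range is refused whole. The fingers move at their own pace and stop on an object; the grip force is fixed at half the most. Time passes only in rows, so rows that do not move let the fingers close. It gives the time, the measured TCP pose, the force and the opening at its end, in the units of the state.
- ctrl.read_state(): the state, without advancing time (a new reading comes with each control period).
- get_image(name): name is "scene" or "top" or "wrist"; returns a dict with "color" (480x640x3 uint8, blue, green, red), "vertical_fov" (degrees; the focal length in pixels is half the picture's height over the tangent of half this angle, whatever the lens; pixels are square), "cx", "cy" (the principal point, pixels), "R" (3x3) and "t" (3): a world point X has camera coordinates R X + t; the wrist camera has in their place "T_tool_cam" (4x4, takes a point from camera to tool coordinates, whose origin is the TCP and whose axes are the tool frame's). Camera axes: x right, y down, z forward; pixel columns grow to the right and rows downward; lengths in mm; the calibration is good to about 2 mm. The wrist camera is an equidistant fisheye: a pixel r from the principal point sees the ray r / f radians off the axis. A picture is of the moment at which its call begins: read the wrist's pose just before it. There is no depth.
- ctrl.finish_job(): hands the job in, once; it reports no verdict.
Trained networks look in a picture, given as the dict that the camera call returned (one of the last four; its "shot" number tells which), for a name from the list of things; names that differ only in an ending like _2 or _b are one class to them, and where a whole thing is asked for, a point or a joint stands for the part that bears it (a point fixed in the world has none). Each returns a list of dicts, best first, with "conf" (0 to 1); they miss things now and then, are a little off and sometimes report something else, mostly with a low value. They report only what shows in the picture. A call takes as long as a camera call.
- nets.find_in(picture, target): "position" ([x, y, z] in mm, in world coordinates, good to about 4 mm: the middle of the surface that is visible of it).
- nets.cut_out(picture, target): "pixels" (480x640 bool, what is visible of it).
- nets.place_of(picture, target): "position" ([x, y, z] in mm, in world coordinates, good to about 4 mm: a listed point, or the origin of a listed thing).
The state is a dict: "clock": time; "qpos": joint angles; "qd": joint speeds; "tau": joint torques, N m; "eef_pos": TCP position; "tool_rot": TCP orientation; "force": force on the tool from outside, world axes, zero at the start; "torque": the same for the moment, N m; "width": finger opening in mm.
Only numpy, scipy, OpenCV 4.12 (cv2) and the standard library are available. Lean on these libraries where they do the work, as an engineer would, in place of code of your own. Each camera call takes 0.05 s, during which the arm holds its last target.

## Working session

There is one attempt and no reset: what is moved stays moved. The work goes in short steps, Python scripts to look and compute and a tool call to move; the robot and the scene stay as the last step left them, time stands still between calls to the robot, and variables do not carry over. Pictures are saved under pics/ and viewed, and the job is handed in when it is done.

Besides the shell and the picture viewer there is one more tool, called after "Emit:" as a command line: name --argument value ..., lists and objects as JSON in quotes. step_arm: Moves the arm, as the interface text tells. Scaled input: -1 to 1 covers 0.05 m each way for a shift and 0.12 rad each way for a turn. Its arguments: {"type":"object","properties":{"moves":{"type":"string"}},"required":["moves"]}

```bash
mkdir -p pics
python3 - <<'E'
from cell import ctrl,get_image,nets
import cv2,numpy as np
s=ctrl.read_state(); print(s)
for n in ["scene","top","wrist"]:
    p=get_image(n); cv2.imwrite(f"pics/{n}0.png",p["color"])
    print(n,{k:v for k,v in p.items() if k!="color"})
    for t in ["mallet_head","rest","holder","ring_top","mould_mid","spirit_bottle_mid","tape_mid"]:
        try:
            r=nets.place_of(p,t); print(t,[(np.round(a["position"]),round(a["conf"],2)) for a in r[:2]])
        except Exception as e: print(t,e)
print(ctrl.read_state()["clock"])
E
```

```text
{'clock': 0.0, 'qpos': array([-1.20880541,  0.6293497 ,  0.03845239,  1.51839257, -0.02699749,
        0.99630483, -0.01999708]), 'qd': array([ 1.70660482e-03, -1.93319815e-03,  5.92518273e-04,  9.94170709e-04,
        9.92407059e-05,  2.06559127e-03,  1.44579063e-04]), 'tau': array([ 6.62151469e-04, -5.63403511e+01,  1.22611687e+00, -1.93447584e+01,
        1.09527804e-02,  1.01437731e-02,  1.19898621e-05]), 'eef_pos': array([269.34581673, 590.78373768, 193.07918626]), 'tool_rot': array([-1.57083092,  0.00193581,  1.14300067]), 'force': array([-0.53457199,  0.10673263,  0.31037145]), 'torque': array([-0.02900002, -0.01831286, -0.00175572]), 'width': 85.39004881079937}
scene {'vertical_fov': 47.41109398870645, 'cx': 322.22229966134375, 'cy': 242.73176430907517, 'R': array([[ 0.8350371 , -0.55018989,  0.00203027],
       [-0.33856551, -0.51675115, -0.78634703],
       [ 0.43368933,  0.65594157, -0.6177817 ]]), 't': array([-435.77644539,  231.43750887, 1035.45430167]), 'shot': 1}
mallet_head [(array([519., 183., 112.]), 0.89)]
rest [(array([517., 184.,  -2.]), 0.66)]
holder [(array([ 4
[... 909 characters left out ...]
([ 489., -200.,  118.]), 0.42)]
tape_mid []
wrist {'vertical_fov': 65.70646984690485, 'cx': 321.75949028401243, 'cy': 236.08606658423014, 'T_tool_cam': array([[ 9.99999245e-01, -8.83855634e-04,  8.54273675e-04,
         6.37151755e-01],
       [-1.09277339e-03, -3.20984225e-01,  9.47083910e-01,
        -1.79484937e+02],
       [-5.62877076e-04, -9.47084128e-01, -3.20984948e-01,
         8.25453060e+01],
       [ 0.00000000e+00,  0.00000000e+00,  0.00000000e+00,
         1.00000000e+00]]), 'shot': 3}
mallet_head []
rest [(array([516., 186.,   3.]), 0.81)]
holder [(array([ 488., -204.,    4.]), 0.83)]
ring_top []
mould_mid []
spirit_bottle_mid []
tape_mid [(array([405.,   9.,  12.]), 0.7)]
1.2
```

View pics/scene0.png

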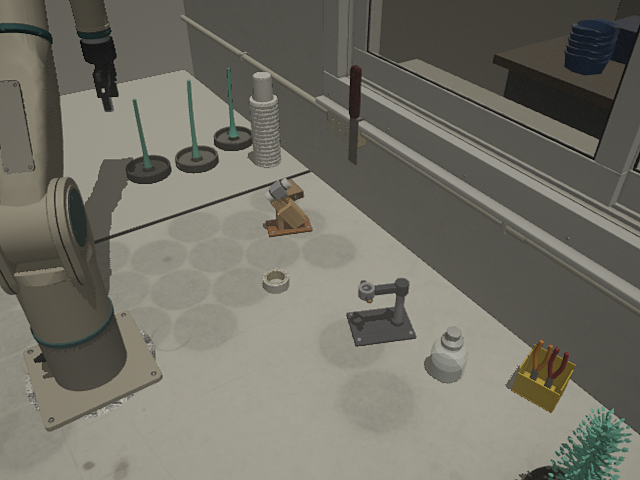

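View pics/top0.png

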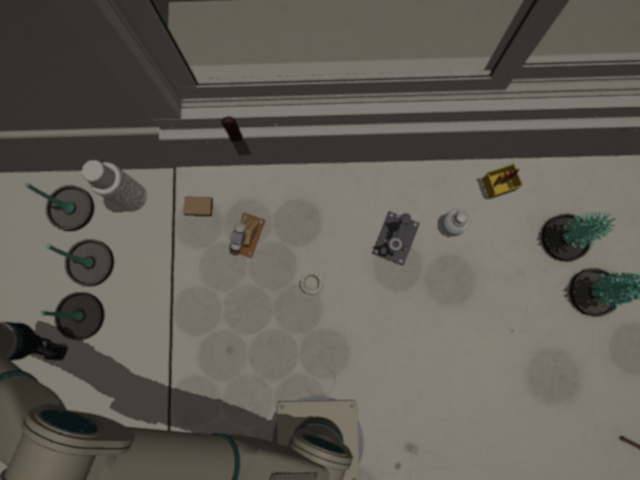

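View pics/wrist0.png

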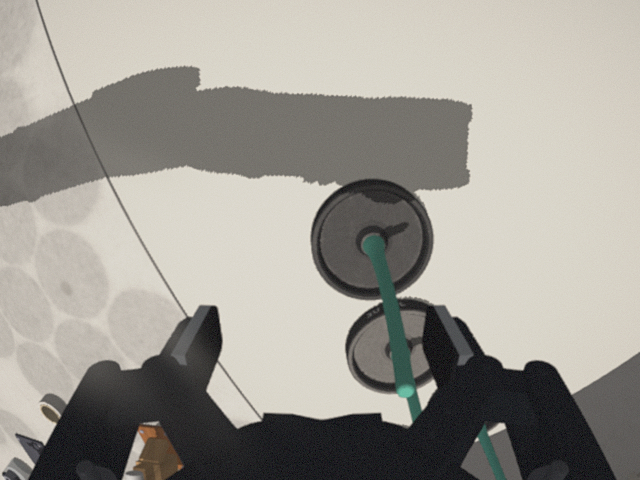

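Run:
```python
import cv2
for n,(x0,x1,y0,y1) in {"scene":(280,440,180,300),"top":(180,300,80,170)}.items():
    c=cv2.imread(f"pics/{n}0.png")[y0:y1,x0:x1]
    cv2.imwrite(f"pics/{n}0c.png",cv2.resize(c,None,fx=5,fy=5,interpolation=cv2.INTER_CUBIC))
```

```text
(no output)
```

View crops.

View pics/scene0c.png

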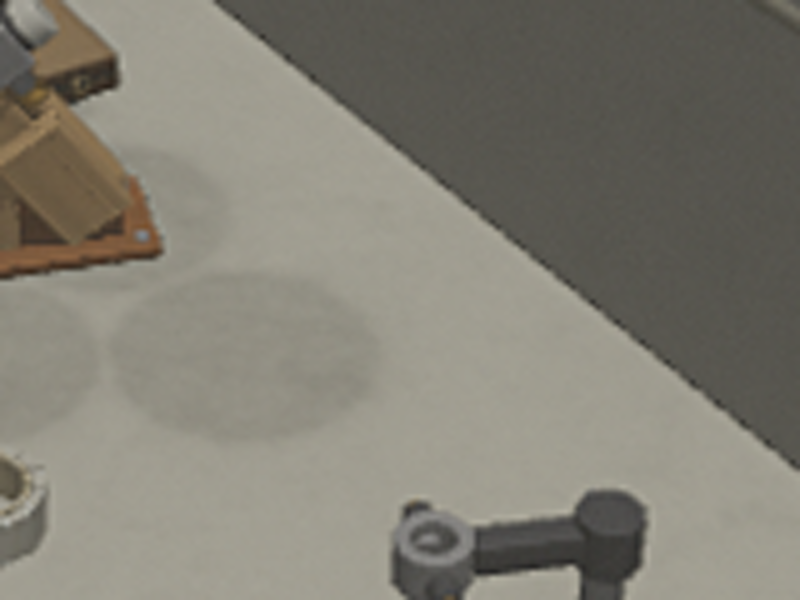

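View pics/top0c.png

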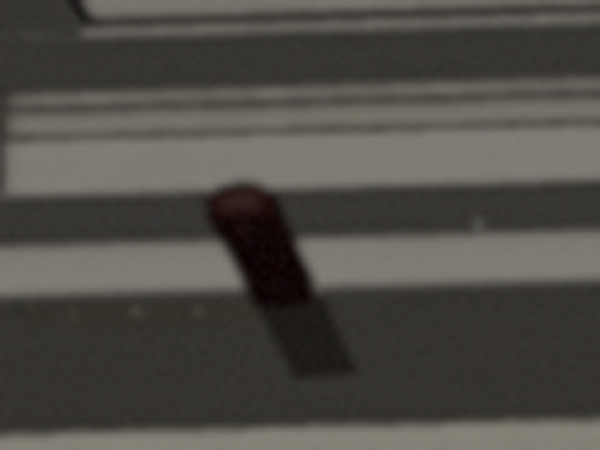

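```bash
cat > h.py <<'E'
import numpy as np,cv2
from scipy.spatial.transform import Rotation as Ro
def tool_R(s): return Ro.from_euler('xyz',s["tool_rot"]).as_matrix()
def f(p): return 240/np.tan(np.radians(p["vertical_fov"]/2))
def ray(p,u,v,s=None):
    """origin, dir world"""
    F=f(p);x=u-p["cx"];y=v-p["cy"]
    if "R" in p:
        d=np.array([x,y,F]);d/=np.linalg.norm(d);return -p["R"].T@p["t"],p["R"].T@d
    r=np.hypot(x,y);th=r/F
    d=np.array([np.sin(th)*x/max(r,1e-9),np.sin(th)*y/max(r,1e-9),np.cos(th)])
    T=p["T_tool_cam"];R=tool_R(s)
    return s["eef_pos"]+R@T[:3,3],R@T[:3,:3]@d
def proj(p,X,s=None):
    F=f(p);X=np.asarray(X,float)
    if "R" in p:
        c=p["R"]@X+p["t"];return np.array([p["cx"]+F*c[0]/c[2],p["cy"]+F*c[1]/c[2]])
    T=p["T_tool_cam"];R=tool_R(s)
    c=T[:3,:3].T@(R.T@(X-s["eef_pos"])-T[:3,3])
    th=np.arctan2(np.hypot(c[0],c[1]),c[2]);a=np.arctan2(c[1],c[0])
    return np.array([p["cx"]+F*th*np.cos(a),p["cy"]+F*th*np.sin(a)])
def tri(rays):
    A=np.zeros((3,3));b=np.zeros(3)
    for o,d in rays:
        M=np.eye(3)-np.outer(d,d);A+=M;b+=M@o
    X=np.linalg.solve(A,b);res=[np.linalg.norm((np.eye(3)-np.outer(d,d))@(X-o)) for o,d in rays]
    return X,res
def plan(s,P,Rt):
    """shift in tool axes (mm) and rotvec (tool axes, rad) to go from s to P,Rt"""
    R=tool_R(s);return R.T@(np.asarray(P)-s["eef_pos"]),Ro.from_matrix(R.T@Rt).as_rotvec()
E
python3 - <<'E'
import cv2
c=cv2.imread("pics/top0.png")[195:275,210:330]
cv2.imwrite("pics/top0r.png",cv2.resize(c,None,fx=6,fy=6,interpolation=cv2.INTER_CUBIC))
c=cv2.imread("pics/top0.png")[195:275,360:480]
cv2.imwrite("pics/top0h.png",cv2.resize(c,None,fx=6,fy=6,interpolation=cv2.INTER_CUBIC))
c=cv2.imread("pics/scene0.png")[165:245,240:340]
cv2.imwrite("pics/scene0r.png",cv2.resize(c,None,fx=7,fy=7,interpolation=cv2.INTER_CUBIC))
E
```

```text
(no output)
```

View pics/top0r.png

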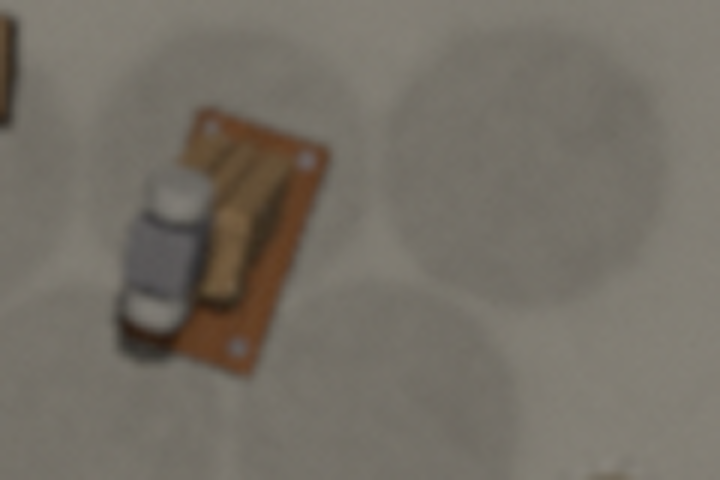

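View pics/scene0r.png

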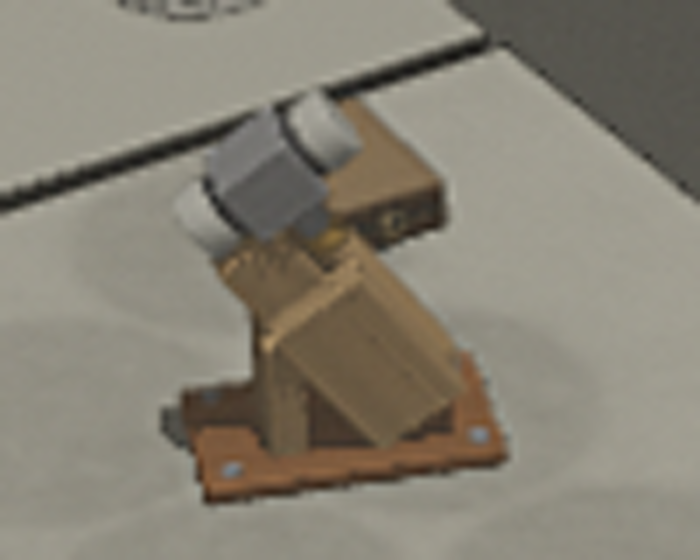

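View pics/top0h.png

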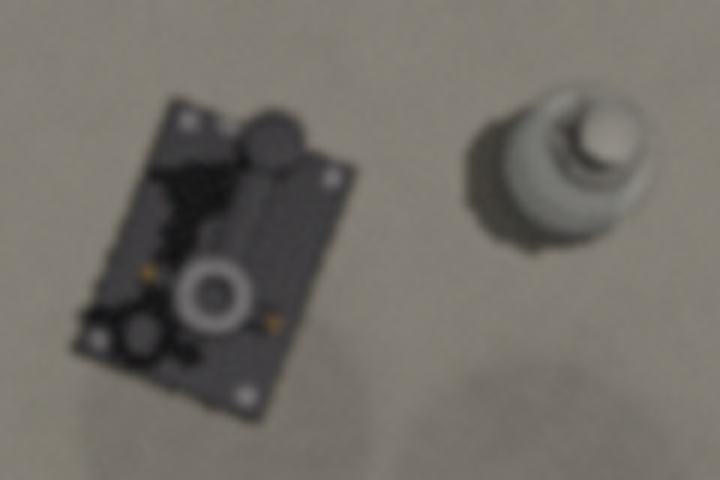

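Run:
```python
from h import *
p={'vertical_fov': 45.27630050831154, 'cx': 317.79655126820467, 'cy': 237.25223297636163, 'R': np.array([[-0.01841985, -0.99943012, -0.02828686],
       [-0.9869796 ,  0.02269723, -0.15923602],
       [ 0.15978731,  0.02498545, -0.98683522]]), 't': np.array([-4.15648801e-02,  5.19091837e+02,  1.46270489e+03])}
def at(u,v,z):
    o,d=ray(p,u,v); return o+d*(z-o[2])/d[2]
for nm,pts in (("rest",[(200,105),(330,150),(250,375)]),):
    P=[at(210+a/6,195+b/6,8) for a,b in pts];print(np.round(P,1))
    d=P[1]-P[2];print(np.linalg.norm(d),np.arctan2(d[1],d[0])); print(np.linalg.norm(P[0]-P[1]))
P=[at(360+a/6,195+b/6,8) for a,b in [(178,98),(356,163),(262,420),(72,348)]];print(np.round(P,1));d=P[1]-P[2];print(np.arctan2(d[1],d[0]))
print(at(360+213/6,195+296/6,115),at(360+272/6,195+140/6,117))
R=Ro.from_euler('xyz',[-1.5708,0,1.143]).as_matrix();print(R.T@[231,-400,-40])
```

```text
[[596.8 190.    8. ]
 [574.7 131.4   8. ]
 [473.8 167.5   8. ]]
107.19830345305934 -0.3428804120402176
62.62983288208225
[[ 590.4 -204.1    8. ]
 [ 559.  -281.9    8. ]
 [ 445.  -235.4    8. ]
 [ 478.8 -153.     8. ]]
-0.3873799446449364
[ 484.96490344 -204.29356531  115.        ] [ 549.35737005 -231.00593028  117.        ]
[-268.1186613    40.0013816  -376.12933006]
```

Emit:
step_arm --moves "0 -0.7 0 0 0 0 1;0 -1 0 0 0 0 1;0 -1 0 0 0 0 1;-0.3 0 -0.4 0 0 0 1;-0.54 0.08 -0.75 0 -0.07 0 1;-0.54 0.08 -0.75 0 -0.07 0 1;-0.54 0.08 -0.75 0 -0.07 0 1;-0.54 0.08 -0.75 0 -0.07 0 1;-0.54 0.08 -0.75 0 -0.07 0 1;-0.54 0.08 -0.75 0 -0.07 0 1;-0.54 0.08 -0.75 0 -0.07 0 1;-0.54 0.08 -0.75 0 -0.07 0 1;-0.54 0.08 -0.75 0 -0.07 0 1;-0.26 0 -0.35 0 -0.07 0 1;0 0 0 0 0 0 1;0 0 0 0 0 0 1"

```text
clock: 2.8
eef_pos: [511.6, 197.7, 293.0]
tool_rot: [-1.57, -0.001, 1.226]
force: [-0.3, 1.0, 1.3]
width: 85.5
```

```bash
cat > look.py <<'E'
import sys,pickle
from cell import ctrl,get_image,nets
from h import *
tag=sys.argv[1];names=sys.argv[2].split(",") if len(sys.argv)>2 and sys.argv[2] else []
cam=sys.argv[3] if len(sys.argv)>3 else "wrist"
s=ctrl.read_state();p=get_image(cam);cv2.imwrite(f"pics/{tag}.png",p["color"])
pickle.dump((s,p),open(f"{tag}.pkl","wb"))
for t in names:
    r=nets.place_of(p,t);print(t,[(np.round(a["position"],1),round(a["conf"],2)) for a in r[:2]])
print(s["clock"],np.round(s["eef_pos"],1),np.round(s["tool_rot"],4),np.round(s["force"],1))
E
python3 look.py w1 mallet_head,rest
```

```text
mallet_head [(array([518.2, 188. , 118.2]), 0.58)]
rest [(array([512.7, 186.9,   1.3]), 0.92)]
2.8 [511.6 197.7 293. ] [-1.5702e+00 -6.0000e-04  1.2263e+00] [-0.3  1.   1.3]
```

View pics/w1.png

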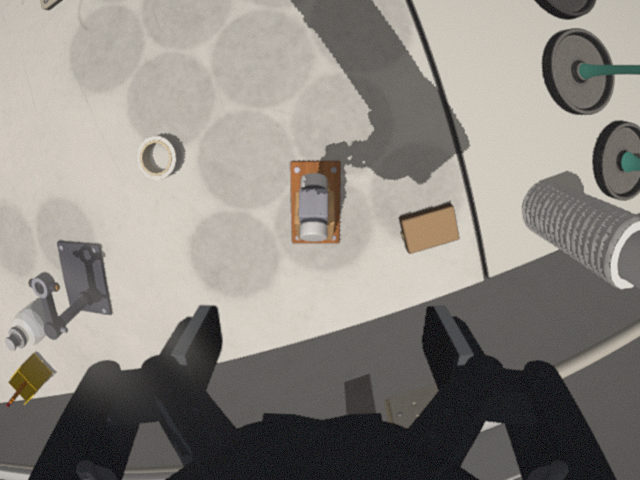

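```bash
cat > go.py <<'E'
import sys
from cell import ctrl
from h import *
v=eval(sys.argv[1]);s=ctrl.read_state()
R=Ro.from_euler('xyz',v[3:]).as_matrix()
d,r=plan(s,v[:3],R);print("shift units",np.round(d/50,3),"rot units",np.round(r/.12,3))
print("shift units in target tool frame",np.round(R.T@(np.array(v[:3])-s["eef_pos"])/50,3))
E
python3 go.py "[464,204,197,-1.5708,0,1.228]"
python3 - <<'E'
from h import *
psi=-.343
x=np.array([-np.sin(psi),np.cos(psi),0]);s,c=np.sin(np.radians(35)),np.cos(np.radians(35))
y=np.array([s*np.cos(psi),s*np.sin(psi),-c]);z=np.cross(x,y)
print(Ro.from_matrix(np.c_[x,y,z]).as_euler('xyz'))
E
```

```text
shift units [-0.225  1.922  0.914] rot units [-0.006  0.016  0.006]
shift units in target tool frame [-0.225  1.921  0.915]
[-2.18166156  0.          1.22779633]
```

Emit:
step_arm --moves "-0.1 0.48 0.23 0 0 0 1;-0.12 0.48 0.23 0 0 0 1;0 0.48 0.23 0 0 0 1;0 0.48 0.23 0 0 0 1;0 0 0 -0.5 0 0 1;0 0 0 -0.7 0 0 1;0 0 0 -0.7 0 0 1;0 0 0 -0.7 0 0 1;0 0 0 -0.7 0 0 1;0 0 0 -0.7 0 0 1;0 0 0 -0.7 0 0 1;0 0 0 -0.39 0 0 1;0 0 0 0 0 0 1;0 0 0 0 0 0 1"

```text
clock: 4.35
eef_pos: [464.4, 203.9, 197.0]
tool_rot: [-2.181, 0.0, 1.23]
force: [0.1, 0.4, 0.4]
width: 85.3
```

```bash
python3 look.py w2 mallet_head,rest
```

```text
mallet_head [(array([516.3, 187.1, 116.7]), 0.82)]
rest [(array([513.8, 188.8,  -1.3]), 0.79)]
4.35 [464.4 203.9 197. ] [-2.1809e+00  3.0000e-04  1.2298e+00] [0.1 0.4 0.4]
```

View pics/w2.png

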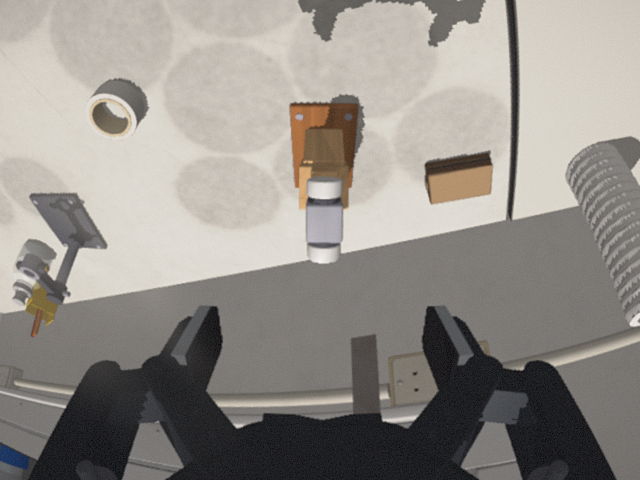

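Run:
```python
import cv2
c=cv2.imread("pics/w2.png")[165:275,280:370];cv2.imwrite("pics/w2c.png",cv2.resize(c,None,fx=5,fy=5,interpolation=cv2.INTER_CUBIC))
c=cv2.imread("pics/w1.png")[150:255,270:360];cv2.imwrite("pics/w1c.png",cv2.resize(c,None,fx=5,fy=5,interpolation=cv2.INTER_CUBIC))
```

```text
(no output)
```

View pics/w2c.png

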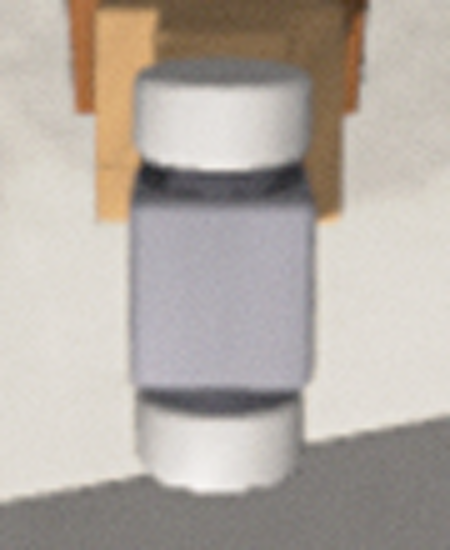

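View pics/w1c.png

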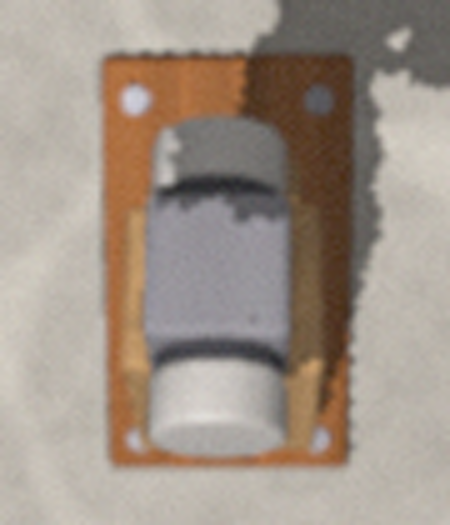

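Run:
```python
from h import *;import pickle
from scipy.optimize import least_squares
s1,p1=pickle.load(open("w1.pkl","rb"));s2,p2=pickle.load(open("w2.pkl","rb"))
c2=np.array([(134,205),(313,205),(312,386),(134,386)])/5+[280,165]
c1=np.array([(153,199),(289,199),(287,341),(147,341)])/5+[270,150]
s=np.radians(35)
def corners(q,t=s):
    c,si=np.cos(q[3]),np.sin(q[3])
    Rz=np.array([[c,-si,0],[si,c,0],[0,0,1]])
    x=Rz@[np.cos(t),0,np.sin(t)];z=Rz@[-np.sin(t),0,np.cos(t)];y=np.cross(z,x)
    # order: image upper-left, ur, lr, ll ; upper = -x ; image right = tool x = +y
    return [q[:3]+14*z+a*15*x+b*14*y for a,b in [(-1,-1),(-1,1),(1,1),(1,-1)]]
def res(q,w=(1,1)):
    C=corners(q);return np.r_[w[0]*np.ravel([proj(p1,X,s1) for X in C]-c1),w[1]*np.ravel([proj(p2,X,s2) for X in C]-c2)]
for w in ((1,1),(0,1),(1,.0)):
    r=least_squares(res,[517,186,115,-.343],args=(w,),x_scale=[1,1,1,.01]);print(np.round(r.x,2),np.round(r.fun,1))
for a,b in zip(c1,c2): 
    X,e=tri([ray(p1,*a,s1),ray(p2,*b,s2)]);print(np.round(X,1),np.round(e,1))
q=least_squares(res,[517,186,115,-.343],x_scale=[1,1,1,.01]).x
a=np.array([np.sin(s)*np.cos(q[3]),np.sin(s)*np.sin(q[3]),-np.cos(s)]);print(q[:3]+19*a)
```

```text
[ 5.1957e+02  1.8749e+02  1.1231e+02 -3.5000e-01] [-1.2 -0.1  0.2  0.   0.7  0.5 -0.7  0.4 -0.6 -1.2  1.3 -1.   0.5  0.9
 -0.4  0.7]
[ 5.2919e+02  1.8407e+02  1.0442e+02 -3.4000e-01] [-0.   0.  -0.   0.   0.   0.   0.   0.  -0.1 -0.1  0.1 -0.1 -0.3  0.1
  0.3  0.1]
[ 5.2207e+02  1.8654e+02  1.0047e+02 -3.6000e-01] [-0.4  0.1  0.1  0.4  0.4 -0.1 -0.1 -0.4  0.  -0.   0.  -0.  -0.  -0.
 -0.  -0. ]
[495.8 182.2 116.5] [0.4 0.4]
[504.9 207.1 116.3] [0.4 0.4]
[527.8 198.8 131.9] [0.1 0.1]
[518.7 173.4 131.9] [0.2 0.2]
[529.80834228 183.75518455  96.74502487]
```

```bash
python3 go.py "[529.3,183.6,98.4,-2.1817,0,1.225]"
```

```text
shift units [0.072 2.385 0.046] rot units [-0.008 -0.006  0.017]
shift units in target tool frame [0.077 2.385 0.048]
```

Emit:
step_arm --moves "0.08 0.3 0.05 0 0 0 1;0 0.5 0 0 0 0 1;0 0.5 0 0 0 0 1;0 0.3 0 0 0 0 1;0 0.2 0 0 0 0 1;0 0.2 0 0 0 0 1;0 0 0 0 0 0 1"

```text
clock: 5.2
eef_pos: [513.2, 186.9, 124.6]
tool_rot: [-2.184, 0.003, 1.222]
force: [-0.3, 0.5, -0.5]
width: 85.4
```

```bash
python3 look.py w3 mallet_head; python3 go.py "[529.3,183.6,98.4,-2.1817,0,1.225]"
```

```text
mallet_head [(array([521.9, 189.7, 117. ]), 0.7)]
5.2 [513.2 186.9 124.6] [-2.1844  0.0034  1.2221] [-0.3  0.5 -0.5]
shift units [0.04  0.633 0.027] rot units [ 0.023  0.001 -0.028]
shift units in target tool frame [0.038 0.634 0.026]
```

View pics/w3.png

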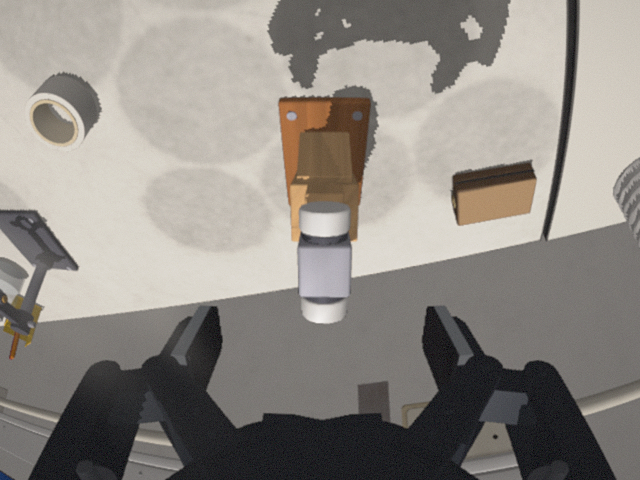

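Run:
```python
from h import *;import pickle
s3,p3=pickle.load(open("w3.pkl","rb"));s1,p1=pickle.load(open("w1.pkl","rb"));s2,p2=pickle.load(open("w2.pkl","rb"))
g=p3["color"][190:340,270:380];cv2.imwrite("pics/w3c.png",cv2.resize(g,None,fx=5,fy=5,interpolation=cv2.INTER_CUBIC))
# face-centre estimates: w1 (219,270)/5, w2 (223,296)/5
a=ray(p1,270+219/5,150+270/5,s1);b=ray(p2,280+223/5,165+295.5/5,s2);c=ray(p3,324.5,269.5,s3)
n=14*np.array([-.54,.195,.82])
for r in ([a,b],[a,b,c],[b,c],[a,c]):
    X,e=tri(r);print(np.round(X-n,1),np.round(e,1))
```

```text
[519.7 187.5 112.1] [0.2 0.2]
[519.9 187.2 111.2] [0.5 0.5 0.6]
[525.7 184.9 107. ] [0.3 0.3]
[519.9 187.2 110.6] [0.5 0.5]
```

View pics/w3c.png

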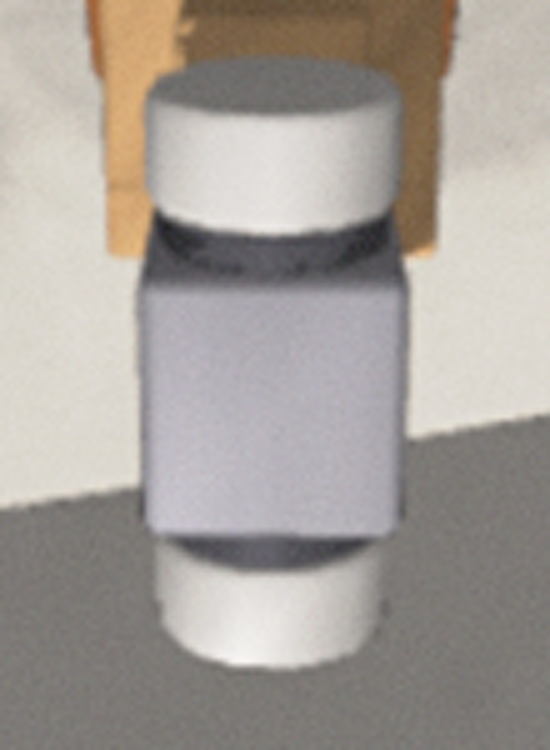

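Emit:
step_arm --moves "0.04 0.2 0.02 0 0 0 1;0 0.2 0 0 0 0 1;0 0.2 0 0 0 0 1;0 0.04 0 0 0 0 1;0 0 0 0 0 0 1"

```text
clock: 5.8
eef_pos: [529.2, 184.0, 98.3]
tool_rot: [-2.185, 0.004, 1.225]
force: [-0.1, -0.6, 0.3]
width: 85.4
```

```bash
python3 look.py w4; python3 go.py "[529.8,183.6,97.9,-2.1817,0,1.225]"
```

```text
5.8 [529.2 184.   98.3] [-2.1846  0.0036  1.2247] [-0.1 -0.6  0.3]
shift units [-0.006  0.017 -0.008] rot units [ 0.025  0.017 -0.024]
shift units in target tool frame [-0.006  0.017 -0.008]
```

View pics/w4.png

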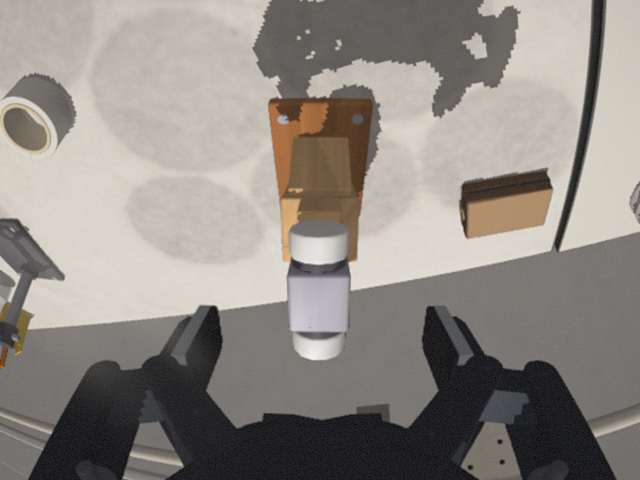

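Emit:
step_arm --moves "-0.02 0 0.02 0 0 0 1;0 0 0 0 0 0 0;0 0 0 0 0 0 0;0 0 0 0 0 0 0;0 0 0 0 0 0 0;0 0 0 0 0 0 0;0 0 0 0 0 0 0;0 0 0 0 0 0 0;0 0 0 0 0 0 0"

```text
clock: 6.75
eef_pos: [528.0, 183.4, 97.3]
tool_rot: [-2.185, 0.004, 1.225]
force: [0.1, 0.5, 0.2]
width: -0.1
```

```bash
python3 look.py w5
```

```text
6.75 [528.  183.4  97.3] [-2.1846  0.0041  1.2253] [0.1 0.5 0.2]
```

View pics/w5.png

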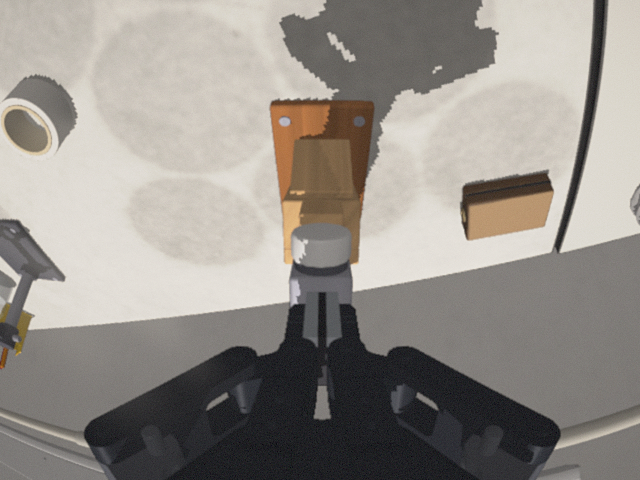

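Run:
```python
from h import *;import pickle
s,p=pickle.load(open("w5.pkl","rb"))
g=p["color"][210:410,230:430].copy();g=cv2.resize(g,None,fx=3,fy=3,interpolation=cv2.INTER_CUBIC)
g=np.clip(g.astype(float)*1.8,0,255).astype(np.uint8)
T=tool_R(s)
for q in [(0,0,0),(0,0,11),(0,0,-11),(0,-19,0)]:
    u=proj(p,s["eef_pos"]+T@np.array(q,float),s);print(q,u);cv2.circle(g,tuple(np.int32((u-[230,210])*3)),4,(0,0,255),-1)
cv2.imwrite("pics/w5c.png",g)
```

```text
(0, 0, 0) [320.55299286 275.16026004]
(0, 0, 11) [320.50470283 255.94593646]
(0, 0, -11) [320.60126192 293.50100515]
(0, -19, 0) [320.4581121  291.53814276]
```

View pics/w5c.png

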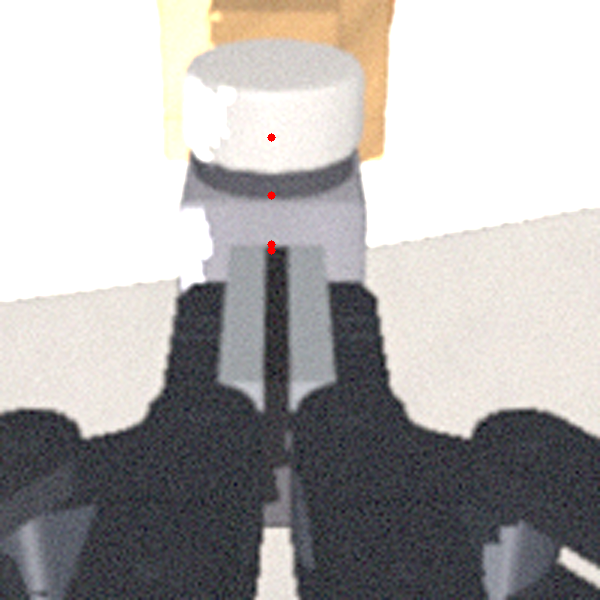

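```bash
python3 look.py s5 mallet_head scene;python3 look.py t5 mallet_head top
python3 - <<'E'
import cv2
g=cv2.imread("pics/s5.png")[110:260,190:390];cv2.imwrite("pics/s5c.png",cv2.resize(g,None,fx=4,fy=4,interpolation=cv2.INTER_CUBIC))
E
```

```text
mallet_head [(array([519.7, 183.2, 112.9]), 0.63)]
6.8 [528.  183.4  97.3] [-2.1846  0.0041  1.2252] [ 0.1  0.4 -0.3]
mallet_head [(array([516.8, 185.7, 119.8]), 0.63)]
6.9 [528.  183.4  97.3] [-2.1845  0.0042  1.2253] [ 0.5  0.4 -1.5]
```

View pics/s5c.png

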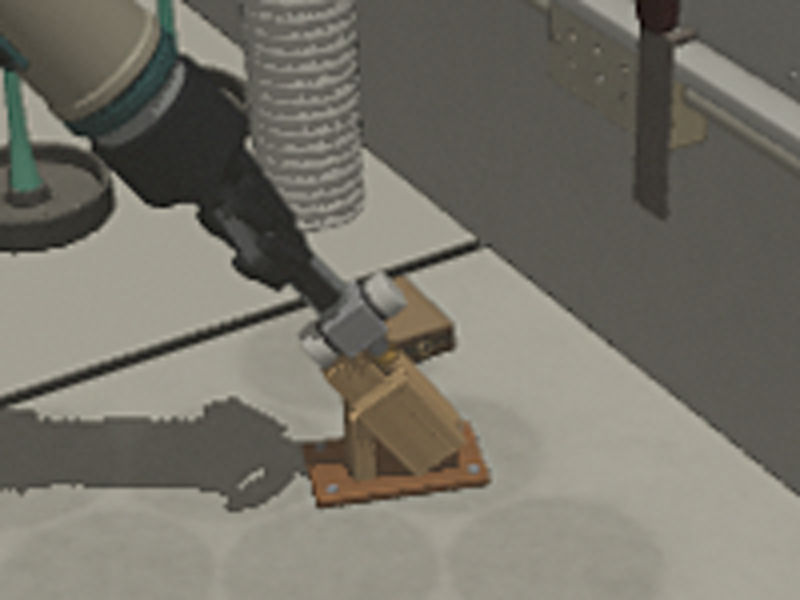

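Run:
```python
from h import *;import pickle
s,p=pickle.load(open("s5.pkl","rb"));T=tool_R(s)
g=p["color"][140:215,230:330].copy();g=cv2.resize(g,None,fx=7,fy=7,interpolation=cv2.INTER_CUBIC)
for y in (0,-19,-38,-54,-73):
    u=proj(p,s["eef_pos"]+T@np.array([0,y,0.]));print(y,u);cv2.circle(g,tuple(np.int32((u-[230,140])*7)),3,(0,0,255),-1)
u=proj(p,[519.5,187.3,113.5]);cv2.circle(g,tuple(np.int32((u-[230,140])*7)),3,(0,255,0),-1)
cv2.imwrite("pics/s5d.png",g)
```

```text
0 [282.78534578 193.78504232]
-19 [278.01617773 188.90724937]
-38 [273.16214019 183.94265391]
-54 [269.00702569 179.69290049]
-73 [263.99060535 174.56222371]
```

View pics/s5d.png

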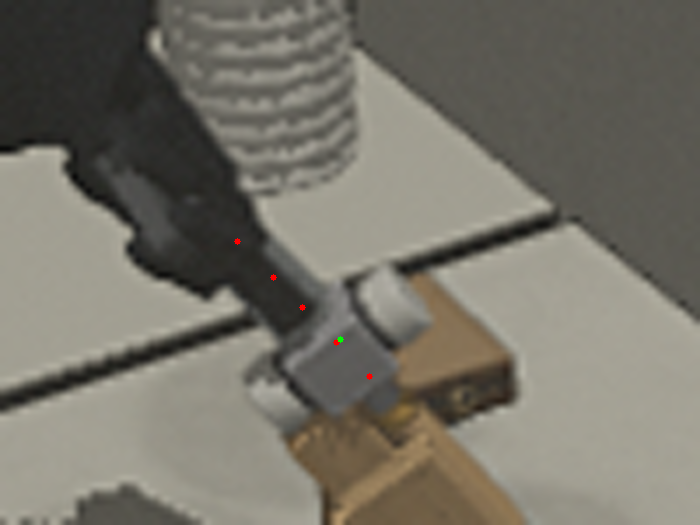

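Emit:
step_arm --moves "0 -0.3 0 0 0 0 0;0 -0.6 0 0 0 0 0;0 -0.6 0 0 0 0 0;0 -0.3 0 0 0 0 0;0 0 0 0 0 0 0;0 0 0 0 0 0 0"

```text
clock: 7.6
eef_pos: [483.8, 199.9, 165.8]
tool_rot: [-2.187, 0.004, 1.225]
force: [-0.3, 0.5, -0.3]
width: -0.4
```

```bash
python3 look.py s6 "" scene;python3 look.py t6 "" top; python3 look.py w6;python3 - <<'E'
from h import *;import pickle
for n,(x0,y0) in {"s6":(215,125),"t6":(200,200)}.items():
    s,p=pickle.load(open(n+".pkl","rb"));T=tool_R(s)
    g=p["color"][y0:y0+75,x0:x0+100].copy();g=np.clip(cv2.resize(g,None,fx=7,fy=7,interpolation=cv2.INTER_CUBIC)*2.,0,255).astype(np.uint8)
    for y in (0,-20,-40,-60):
        u=proj(p,s["eef_pos"]+T@np.array([0,y,0.]));cv2.circle(g,tuple(np.int32((u-[x0,y0])*7)),3,(0,0,255),-1)
    cv2.imwrite(f"pics/{n}c.png",g)
E
```

```text
7.6 [483.8 199.9 165.8] [-2.1869  0.0041  1.2255] [-0.3  0.5 -0.3]
7.65 [483.9 199.4 165.5] [-2.187   0.0052  1.2249] [-0.2  0.4  0.1]
7.7 [483.9 199.1 165.3] [-2.187   0.0059  1.2245] [-0.  -0.1 -0.1]
```

View pics/s6c.png

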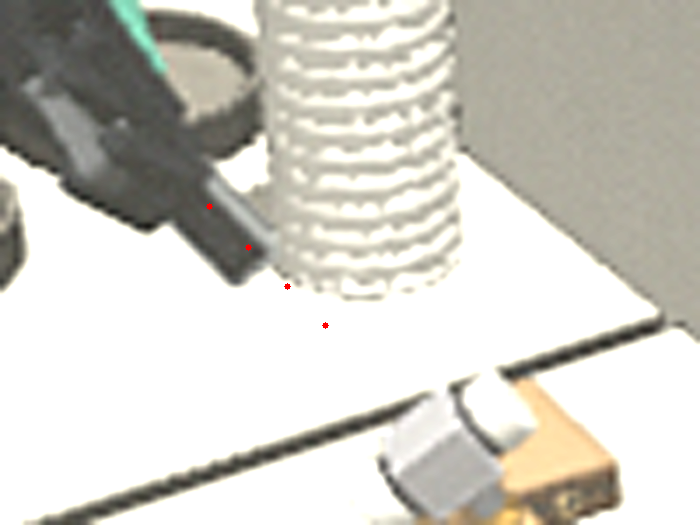

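View pics/t6c.png

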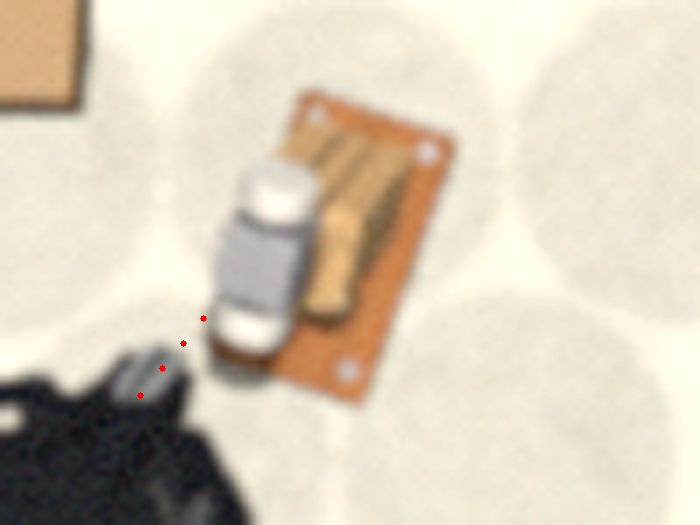

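View pics/w6.png

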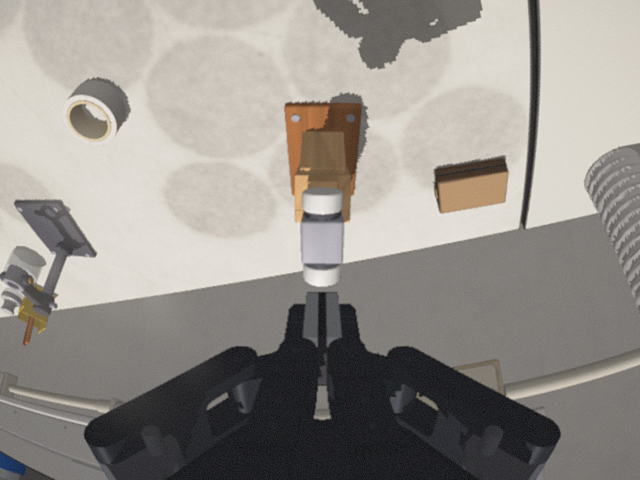

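```bash
python3 go.py "[548.1,177,69,-2.1817,0,1.225]"
```

```text
shift units [0.036 2.354 0.005] rot units [ 0.044  0.025 -0.047]
shift units in target tool frame [ 0.023  2.354 -0.008]
```

Emit:
step_arm --moves "0 0 0 0.04 0.02 -0.04 1;0 0 0 0 0 0 1;0 0 0 0 0 0 1;0 0.2 0 0 0 0 1;0 0.4 0 0 0 0 1;0 0.4 0 0 0 0 1;0.02 0.4 0 0 0 0 1;0 0.3 0 0 0 0 1;0 0.2 0 0 0 0 1;0 0.1 0 0 0 0 1;0 0 0 0 0 0 1;0 0 0 0 0 0 1"

```text
clock: 8.95
eef_pos: [537.9, 181.2, 84.1]
tool_rot: [-2.182, -0.0, 1.226]
force: [-0.4, -0.3, -0.5]
width: 85.1
```

```bash
python3 look.py w7; python3 go.py "[548.1,177,69,-2.1817,0,1.225]"
```

```text
8.95 [537.9 181.2  84.1] [-2.1821e+00 -3.0000e-04  1.2259e+00] [-0.4 -0.3 -0.5]
shift units [-0.015  0.377 -0.008] rot units [0.004 0.005 0.01 ]
shift units in target tool frame [-0.015  0.377 -0.008]
```

View pics/w7.png

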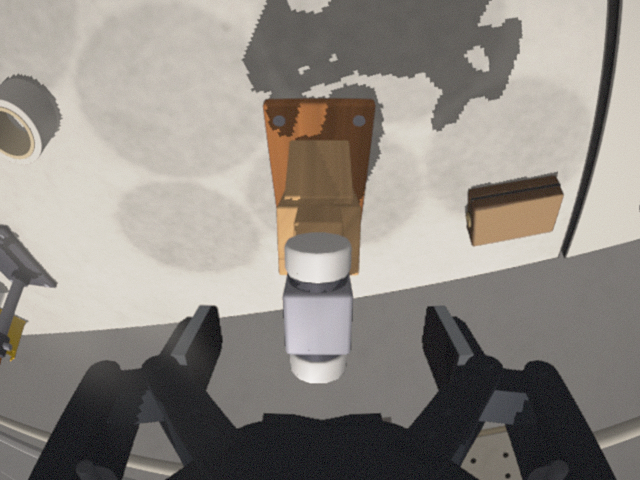

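Emit:
step_arm --moves "-0.03 0.15 0 0 0 0 1;0 0.15 0 0 0 0 1;0 0.08 0 0 0 0 1;0 0 0 0 0 0 1;0 0 0 0 0 0 1"

```text
clock: 9.5
eef_pos: [547.7, 176.1, 68.3]
tool_rot: [-2.182, -0.0, 1.226]
force: [-0.1, -0.2, 0.2]
width: 85.3
```

```bash
python3 look.py w8;  python3 look.py s8 "" scene
python3 - <<'E'
import cv2
g=cv2.imread("pics/s8.png")[150:230,230:330];cv2.imwrite("pics/s8c.png",cv2.resize(g,None,fx=7,fy=7,interpolation=cv2.INTER_CUBIC))
E
```

```text
9.5 [547.7 176.1  68.3] [-2.1820e+00 -2.0000e-04  1.2257e+00] [-0.1 -0.2  0.2]
9.55 [547.7 176.1  68.4] [-2.1821e+00 -3.0000e-04  1.2258e+00] [ 0.1  0.1 -0.2]
```

View pics/w8.png

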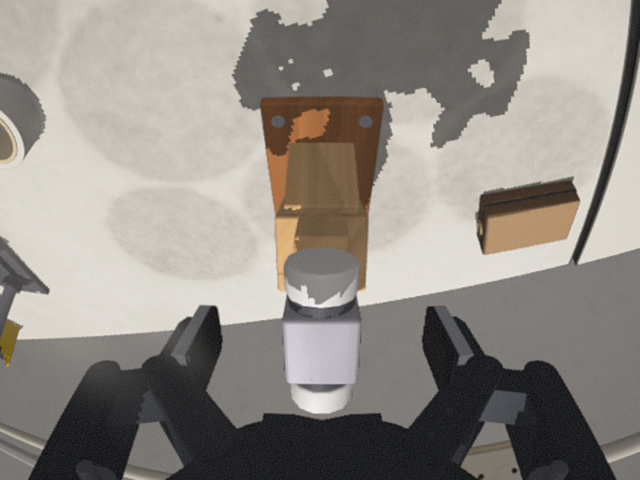

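View pics/s8c.png

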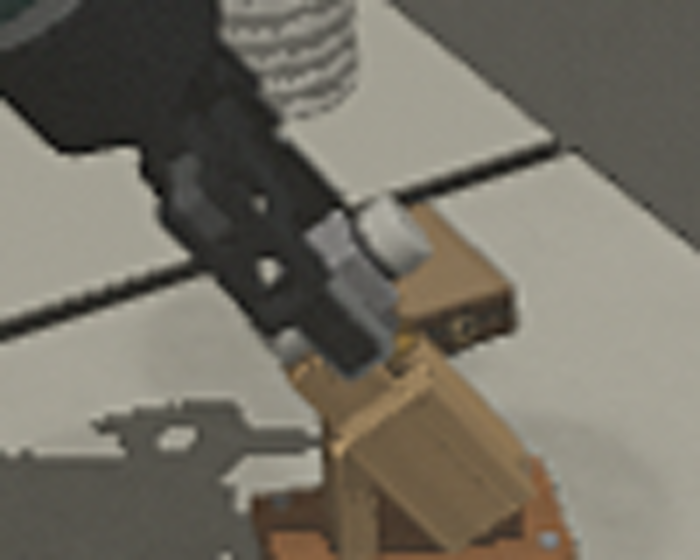

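Run:
```python
from h import *;import pickle
s,p=pickle.load(open("w8.pkl","rb"));T=tool_R(s)
print(T.T@(np.array([519.5,187.3,113])-s["eef_pos"]))
# expected rows for block top-face at given head tool z
for hz in (-4,-2,0,2,4):
    for hy in (-57,-53,-49):
        print(hz,hy,[np.round(proj(p,s["eef_pos"]+T@np.array([0,hy-14,hz+a]),s)[1],1) for a in (15,-15)], end=' ')
    print()
# pad tips
for y in (-41,-44,-47,-50,-53): print(y,[np.round(proj(p,s["eef_pos"]+T@np.array([-42,y,z]),s),0) for z in (11,-11)])
```

```text
[  1.0446495  -53.99104577  -0.78835286]
-4 -57 [np.float64(331.8), np.float64(394.6)] -4 -53 [np.float64(325.6), np.float64(387.9)] -4 -49 [np.float64(319.8), np.float64(381.4)] 
-2 -57 [np.float64(327.0), np.float64(390.9)] -2 -53 [np.float64(320.9), np.float64(384.2)] -2 -49 [np.float64(315.1), np.float64(377.8)] 
0 -57 [np.float64(322.1), np.float64(387.2)] 0 -53 [np.float64(316.1), np.float64(380.5)] 0 -49 [np.float64(310.4), np.float64(374.1)] 
2 -57 [np.float64(317.1), np.float64(383.4)] 2 -53 [np.float64(311.2), np.float64(376.7)] 2 -49 [np.float64(305.6), np.float64(370.3)] 
4 -57 [np.float64(312.1), np.float64(379.5)] 4 -53 [np.float64(306.2), np.float64(372.8)] 4 -49 [np.float64(300.7), np.float64(366.5)] 
-41 [array([222., 291.]), array([228., 334.])]
-44 [array([221., 294.]), array([227., 337.])]
-47 [array([219., 298.]), array([225., 341.])]
-50 [array([217., 301.]), array([224., 345.])]
-53 [array([215., 305.]), array([222., 349.])]
```

Emit:
step_arm --moves "0 0 0 0 0 0 0;0 0 0 0 0 0 0;0 0 0 0 0 0 0;0 0 0 0 0 0 0;0 0 0 0 0 0 0;0 0 0 0 0 0 0;0 0 0 0 0 0 0"

```text
clock: 10.3
eef_pos: [547.7, 176.3, 68.5]
tool_rot: [-2.182, -0.001, 1.226]
force: [-2.6, 0.6, 5.9]
width: 27.3
```

```bash
python3 look.py w9;  python3 look.py s9 "" scene
python3 - <<'E'
import cv2
g=cv2.imread("pics/s9.png")[150:230,230:330];cv2.imwrite("pics/s9c.png",cv2.resize(g,None,fx=7,fy=7,interpolation=cv2.INTER_CUBIC))
E
```

```text
10.3 [547.7 176.3  68.5] [-2.1822e+00 -5.0000e-04  1.2261e+00] [-2.6  0.6  5.9]
10.35 [547.7 176.2  68.5] [-2.1822e+00 -5.0000e-04  1.2261e+00] [-2.6  1.1  4.9]
```

View pics/w9.png

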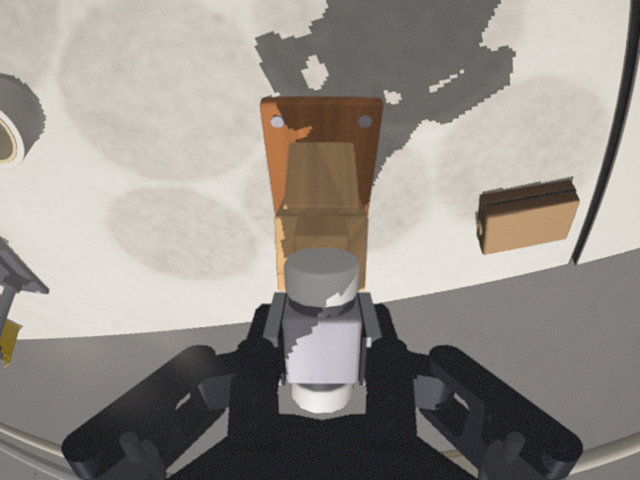

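View pics/s9c.png

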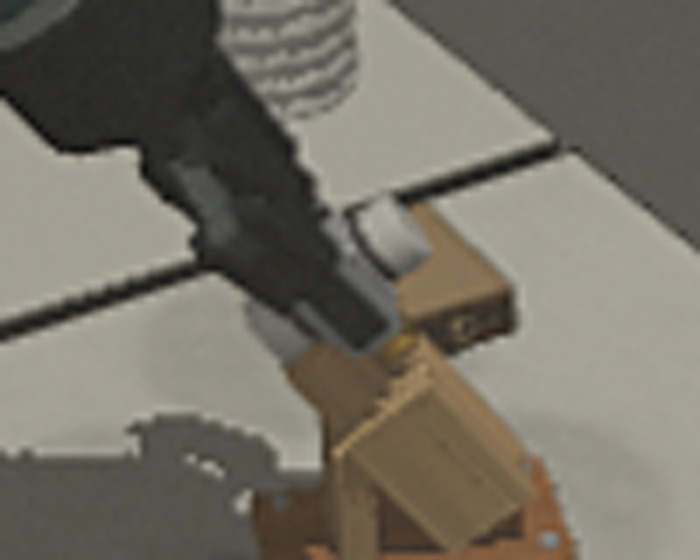

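Emit:
step_arm --moves "0 -0.08 -0.06 0 0 0 0;0 -0.16 -0.11 0 0 0 0;0 -0.3 -0.21 0 0 0 0;0 -0.4 -0.28 0 0 0 0;0 -0.4 -0.28 0 0 0 0;0 -0.4 -0.28 0 0 0 0;0 -0.4 -0.28 0 0 0 0;0 -0.2 -0.14 0 0 0 0;0 -0.1 -0.07 0.2 0 0 0;0 0 0 0.5 0 0 0;0 0 0 0.7 0 0 0;0 0 0 0.8 0 0 0;0 0 0 0.8 0 0 0;0 0 0 0.8 0 0 0;0 0 0 0.7 0 0 0;0 0 0 0.4 0 0 0;0 0 0 0.2 0 0 0;0 0 0 0 0 0 0;0 0 0 0 0 0 0"

```text
clock: 12.3
eef_pos: [547.7, 176.0, 208.7]
tool_rot: [-1.574, 0.001, 1.226]
force: [0.0, 0.3, -0.6]
width: 27.3
```

```bash
python3 look.py w10 mallet_head;  python3 look.py s10 mallet_head scene; python3 look.py t10 mallet_head top
```

```text
mallet_head [(array([549.5, 178.9, 268.4]), 0.94)]
12.3 [547.7 176.  208.7] [-1.5745e+00  1.2000e-03  1.2260e+00] [ 0.   0.3 -0.6]
mallet_head [(array([550.5, 173.5, 262.9]), 0.82)]
12.4 [547.5 176.4 209. ] [-1.5747e+00  9.0000e-04  1.2270e+00] [-0.3 -1.2 -1.4]
mallet_head []
12.5 [547.8 176.4 209.2] [-1.5750e+00  6.0000e-04  1.2269e+00] [-0.3  0.2 -1.1]
```

View pics/w10.png

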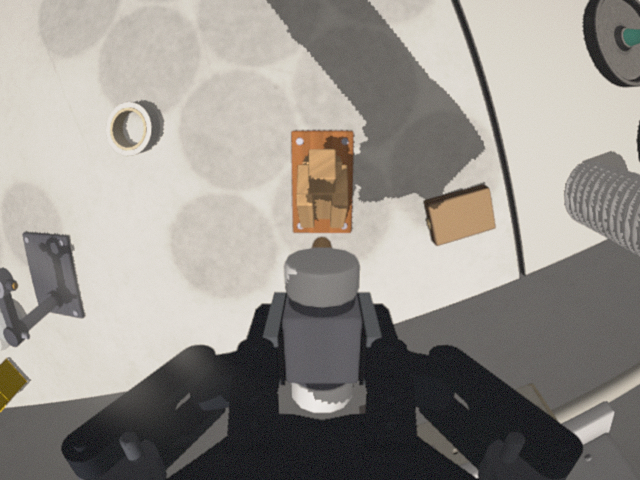

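View pics/s10.png

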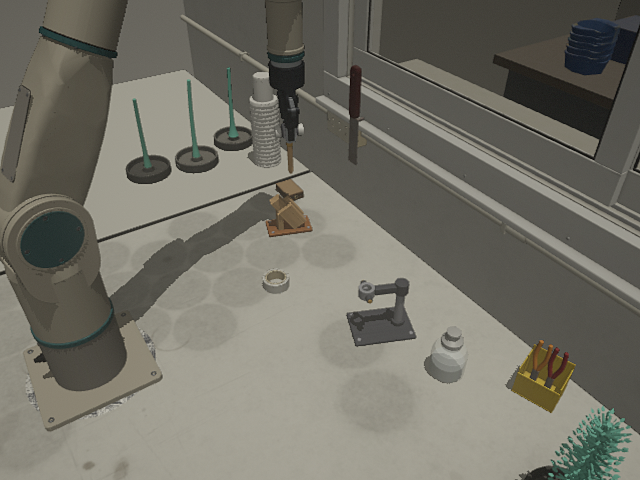

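Emit:
step_arm --moves "-0.15 0 -0.03 0 0 0 0;-0.35 0 -0.065 0 0 0 0;-0.6 0 -0.11 0 0 0 0;-0.76 0 -0.14 0 0 0 0;-0.76 0 -0.14 0 0 0 0;-0.76 0 -0.14 0 0 0 0;-0.76 0 -0.14 0 0 0 0;-0.76 0 -0.14 0 0 0 0;-0.76 0 -0.14 0 0 0 0;-0.76 0 -0.14 0 0 0 0;-0.6 0 -0.11 0 0 0 0;-0.35 0 -0.065 0 0 0 0;-0.15 0 -0.03 0 0 0 0;0 0 0 0 0 0 0;0 0 0 0 0 0 0;0 0 0 0 0 0 0"

```text
clock: 14.2
eef_pos: [486.8, -200.1, 209.6]
tool_rot: [-1.575, -0.0, 1.227]
force: [-0.6, 1.0, -1.3]
width: 27.2
```

```bash
python3 look.py w11 mallet_head,ring_top;  python3 look.py s11 mallet_head,ring_top scene; python3 look.py t11 mallet_head,ring_top top
python3 - <<'E'
import cv2
for n,(x,y) in {"s11":(310,190),"t11":(340,180),"w11":(262,180)}.items():
    g=cv2.imread(f"pics/{n}.png")[y:y+130,x:x+130];cv2.imwrite(f"pics/{n}c.png",cv2.resize(g,None,fx=4.5,fy=4.5,interpolation=cv2.INTER_CUBIC))
E
```

```text
mallet_head [(array([ 487.6, -199.3,  268.4]), 0.83)]
ring_top [(array([ 491. , -201.5,  116. ]), 0.68)]
14.2 [ 486.8 -200.1  209.6] [-1.5746e+00 -2.0000e-04  1.2274e+00] [-0.6  1.  -1.3]
mallet_head [(array([ 493.1, -201.1,  264.9]), 0.94)]
ring_top [(array([ 484.9, -204.2,  121.7]), 0.55)]
14.35 [ 486.8 -200.6  209.6] [-1.5748e+00  2.0000e-04  1.2270e+00] [-0.3 -0.5 -0.8]
mallet_head []
ring_top [(array([ 487.5, -200.9,  117.1]), 0.77), (array([621.2, 311.2,  11.1]), 0.7)]
14.5 [ 486.7 -201.2  209.6] [-1.5748e+00  5.0000e-04  1.2261e+00] [-0.7  0.6 -1.3]
```

View pics/w11.png

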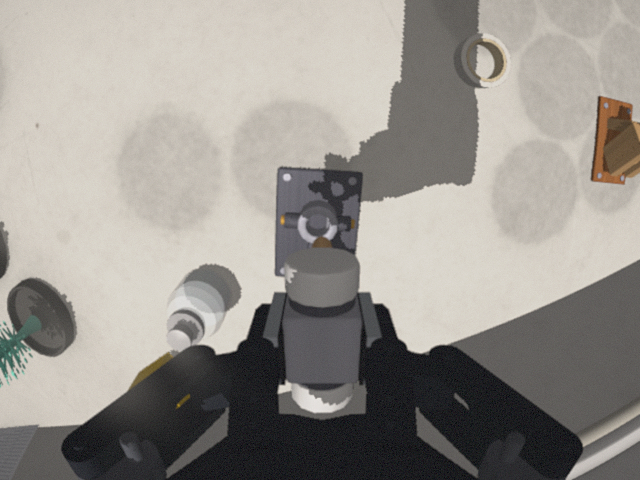

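View pics/s11c.png

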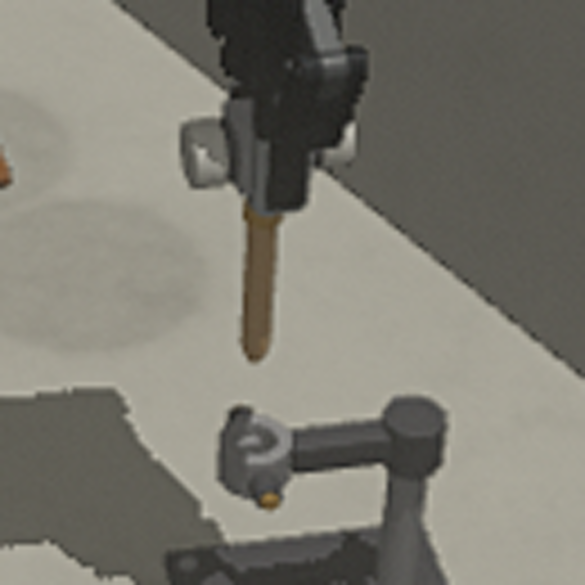

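View pics/t11c.png

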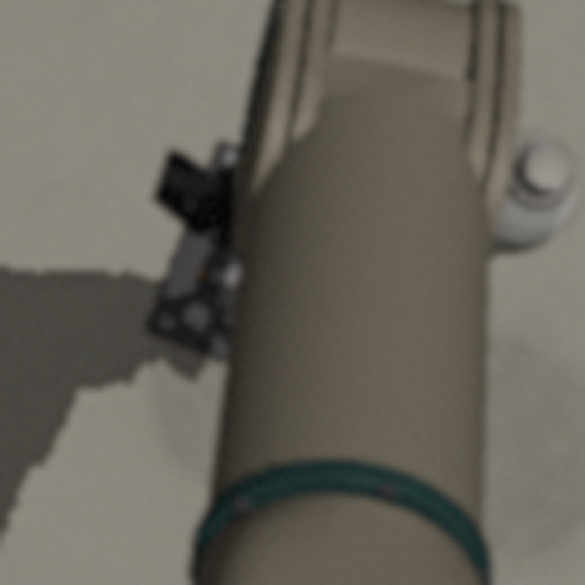

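Run:
```python
from h import *;import pickle
s,p=pickle.load(open("w11.pkl","rb"))
x,y=270,185
g=p["color"][y:y+75,x:x+100];g=np.clip(cv2.resize(g,None,fx=8,fy=8,interpolation=cv2.INTER_CUBIC)*1.7,0,255);cv2.imwrite("pics/w11c.png",g)
s,p=pickle.load(open("s11.pkl","rb"))
x,y=340,220
g=p["color"][y:y+85,x:x+80];g=np.clip(cv2.resize(g,None,fx=7,fy=7,interpolation=cv2.INTER_CUBIC)*1.7,0,255);cv2.imwrite("pics/s11d.png",g)
```

```text
[ WARN:0@0.387] global loadsave.cpp:1063 imwrite_ Unsupported depth image for selected encoder is fallbacked to CV_8U.
```

View pics/w11c.png

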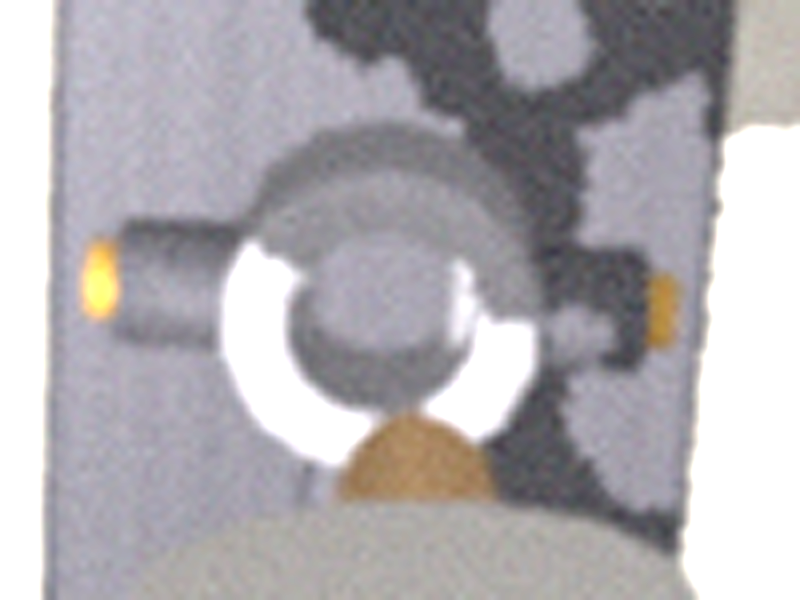

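View pics/s11d.png

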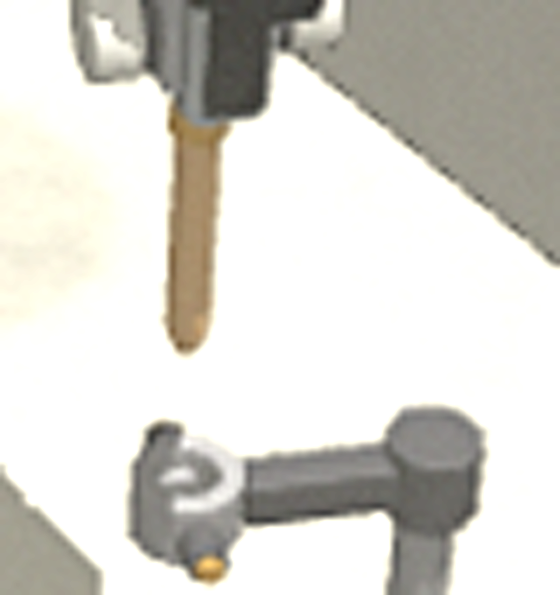

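```bash
cat > m.py <<'E'
from h import *;import pickle
S=lambda n:pickle.load(open(n+".pkl","rb"))
sw,pw=S("w11");ss,ps=S("s11");pt=S("t11")[1]
a=ray(pw,317.6,225,sw);b=ray(ps,366.6,287.4);c=ray(pt,395.5,244.3)
b2=ray(ps,340+195/7,220+479/7)
print("scene ring px",366.6,287.4,340+195/7,220+479/7)
for r in ([a,b],[a,b2],[b,c],[a,c],[a,b,c]):
    X,e=tri(r);print(np.round(X,1),np.round(e,1))
for o,d in (a,b,b2,c): print("z115",np.round(o+d*(115-o[2])/d[2],1))
T=tool_R(sw)
print("T",np.round(T,3))
# handle: point on axis expected
for hy in (-54,):
  for yy,l in ((hy+37,"ferr"),(hy+102,"nearbutt")):
    X=sw["eef_pos"]+T@np.array([0,yy,0]);print(l,proj(pw,X,sw),(proj(ps,X)-[340,220])*7)
E
python3 m.py
```

```text
scene ring px 366.6 287.4 367.85714285714283 288.42857142857144
[ 489.4 -203.6  108.6] [0.1 0.1]
[ 491.1 -204.3  105.2] [0.7 0.7]
[ 486.5 -205.3  111.1] [1. 1.]
[ 482.4 -201.6  133.1] [0.7 0.7]
[ 487.6 -204.4  110.3] [1.6 0.8 1.9]
z115 [ 487.6 -202.9  115. ]
z115 [ 484.8 -208.9  115. ]
z115 [ 485.1 -212.5  115. ]
z115 [ 485.  -204.3  115. ]
T [[ 0.337  0.004 -0.942]
 [ 0.942 -0.001  0.337]
 [ 0.    -1.    -0.004]]
ferr [320.21327285 289.20493871] [194.04608634 127.34006923]
nearbutt [320.49202901 243.89956872] [181.84104906 321.00812234]
```

```bash
python3 go.py "[486.2,-203.5,180,-1.5708,0,1.227]"
```

```text
shift units [-0.04   0.591 -0.005] rot units [ 0.033 -0.013 -0.004]
shift units in target tool frame [-0.04   0.591 -0.007]
```

Emit:
step_arm --moves "-0.04 0.1 -0.005 0.03 -0.01 0 0;0 0.2 0 0 0 0 0;0 0.2 0 0 0 0 0;0 0.09 0 0 0 0 0;0 0 0 0 0 0 0;0 0 0 0 0 0 0;0 0 0 0 0 0 0"

```text
clock: 15.35
eef_pos: [486.4, -203.6, 180.3]
tool_rot: [-1.572, 0.0, 1.226]
force: [-0.5, -0.5, -1.3]
width: 27.1
```

```bash
python3 look.py w12;  python3 look.py s12 "" scene
python3 - <<'E'
from h import *;import pickle
for n,x,y,w,h,k in (("w12",270,185,100,75,8),("s12",340,220,80,85,7)):
    s,p=pickle.load(open(n+".pkl","rb"))
    g=np.clip(cv2.resize(p["color"][y:y+h,x:x+w],None,fx=k,fy=k,interpolation=cv2.INTER_CUBIC)*1.7,0,255).astype(np.uint8);cv2.imwrite(f"pics/{n}c.png",g)
E
```

```text
15.35 [ 486.4 -203.6  180.3] [-1.5718e+00  5.0000e-04  1.2264e+00] [-0.5 -0.5 -1.3]
15.4 [ 486.4 -203.7  180.4] [-1.5720e+00  5.0000e-04  1.2264e+00] [-0.6  0.6 -2.5]
```

View pics/w12c.png

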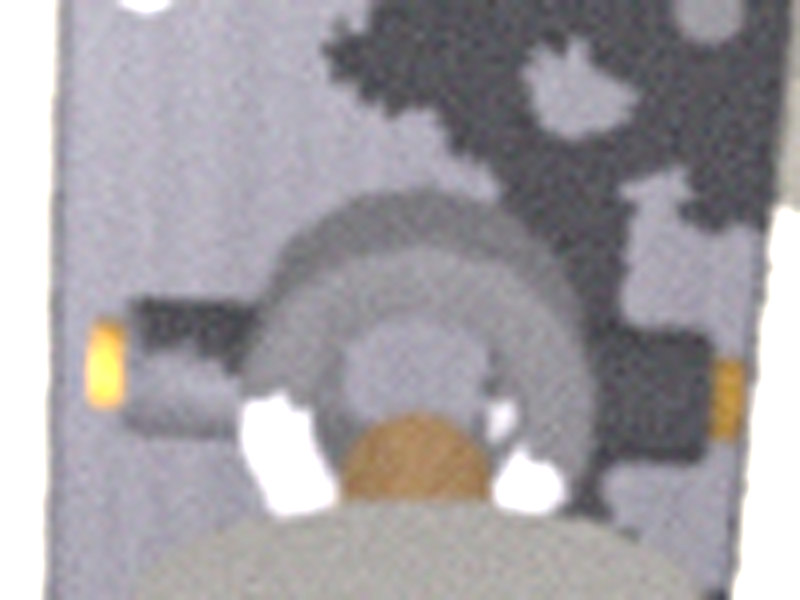

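View pics/s12c.png

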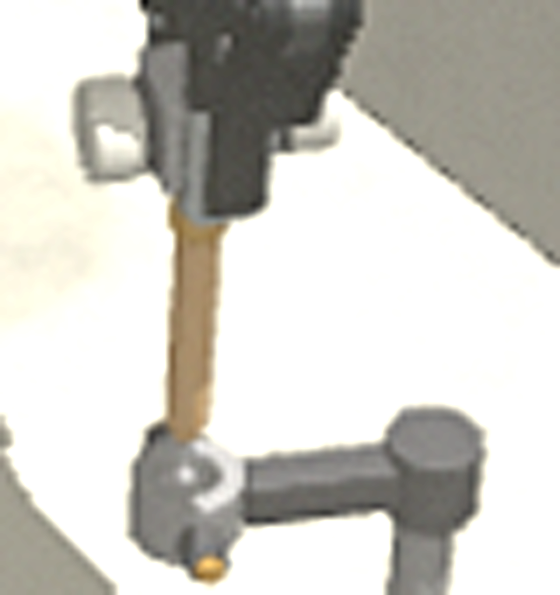

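Run:
```python
from h import *;import pickle
s,p=pickle.load(open("w12.pkl","rb"));T=tool_R(s);e=s["eef_pos"]
def crop(X): return np.round((proj(p,X,s)-[270,185])*8,0)
o,d=ray(p,270+418/8,185+417/8,s);C=o+d*(115-o[2])/d[2];print("ring",C,"tool rel",T.T@(C-e))
# validate ring vertical extents
for z in (16,-16,9,-9): print(z,crop(C+T@np.array([0,0,z])),crop(C+T@np.array([z,0,0])))
for zo in (-3,-1.5,0,1.5,3):
  rows=[]
  for butt in (123,125.5,128):
    # rounded butt: hemisphere-ish radius 6.5 
    A=np.array([e[0],e[1],butt+6.5])+T@np.array([0,0,zo])
    pts=[crop(A+6.5*(np.cos(t)*T[:,2]+np.sin(t)*np.array([0,0,-1])))[1] for t in np.linspace(0,1.57,20)]
    pts+= [crop(A+np.array([0,0,k])+6.5*T[:,2])[1] for k in range(20)]
    rows.append(min(pts))
  print(zo,rows)
```

```text
ring [ 488.03568675 -203.00768081  115.        ] tool rel [ 1.1855362  65.29102584 -1.25571261]
16 [418. 240.] [602. 417.]
-16 [418. 587.] [234. 417.]
9 [418. 318.] [521. 417.]
-9 [418. 514.] [315. 417.]
-3 [np.float64(415.0), np.float64(424.0), np.float64(435.0)]
-1.5 [np.float64(397.0), np.float64(407.0), np.float64(417.0)]
0 [np.float64(380.0), np.float64(390.0), np.float64(399.0)]
1.5 [np.float64(363.0), np.float64(372.0), np.float64(382.0)]
3 [np.float64(345.0), np.float64(355.0), np.float64(364.0)]
```

Emit:
step_arm --moves "0 0.1 0 0 0 0 0;0 0.15 0 0 0 0 0;0 0.15 0 0 0 0 0;0 0.15 0 0 0 0 0;0 0.1 0 0 0 0 0;0 0 0 0 0 0 0"

```text
clock: 16.05
eef_pos: [485.6, -203.4, 146.5]
tool_rot: [-1.57, 0.0, 1.226]
force: [-0.1, -0.1, -1.3]
width: 27.6
```

```bash
python3 look.py w13;  python3 look.py s13 "" scene
python3 - <<'E'
from h import *;import pickle
for n,x,y,w,h,k in (("w13",270,185,100,75,8),("s13",340,220,80,85,7)):
    s,p=pickle.load(open(n+".pkl","rb"))
    g=np.clip(cv2.resize(p["color"][y:y+h,x:x+w],None,fx=k,fy=k,interpolation=cv2.INTER_CUBIC)*1.7,0,255).astype(np.uint8);cv2.imwrite(f"pics/{n}c.png",g)
E
```

```text
16.05 [ 485.6 -203.4  146.5] [-1.5697e+00  4.0000e-04  1.2265e+00] [-0.1 -0.1 -1.3]
16.1 [ 485.9 -203.6  147.1] [-1.5703e+00  5.0000e-04  1.2263e+00] [-0.4 -0.2 -1.2]
```

View pics/w13c.png

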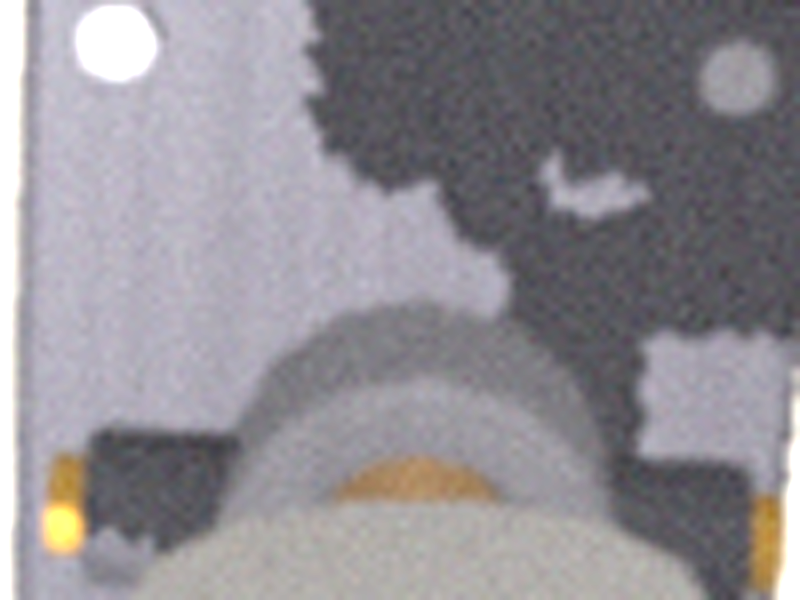

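View pics/s13c.png

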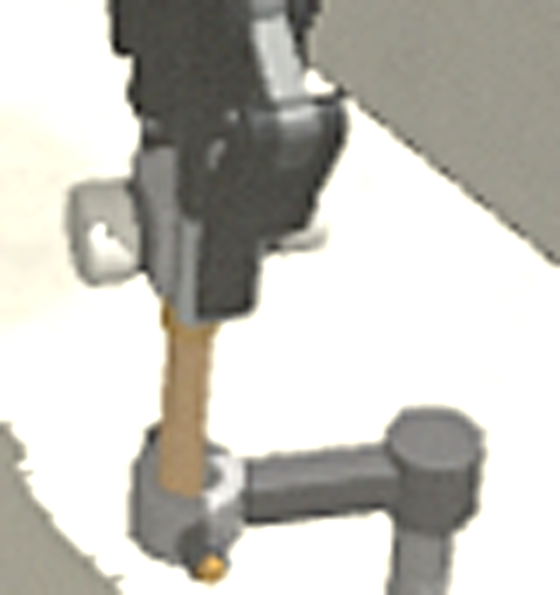

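Emit:
step_arm --moves "0 0 -0.035 0 0 0 0;0 0 0 0 0 0 0;0 0 0 0 0 0 0"

```text
clock: 16.45
eef_pos: [488.0, -204.3, 147.8]
tool_rot: [-1.572, 0.001, 1.226]
force: [-0.7, 0.4, -1.7]
width: 27.3
```

```bash
python3 look.py w14;  python3 look.py s14 "" scene
python3 - <<'E'
from h import *;import pickle
gs=[]
for n,x,y,w,h,k in (("w14",290,225,60,40,8),("s14",340,260,60,40,8)):
    s,p=pickle.load(open(n+".pkl","rb"))
    gs.append(np.clip(cv2.resize(p["color"][y:y+h,x:x+w],None,fx=k,fy=k,interpolation=cv2.INTER_CUBIC)*1.7,0,255).astype(np.uint8))
cv2.imwrite(f"pics/c14.png",np.vstack(gs)[:600])
E
```

```text
16.45 [ 488.  -204.3  147.8] [-1.5718e+00  6.0000e-04  1.2263e+00] [-0.7  0.4 -1.7]
16.5 [ 487.9 -204.3  147.7] [-1.5715e+00  5.0000e-04  1.2264e+00] [-0.5  0.4 -1.2]
```

View pics/c14.png

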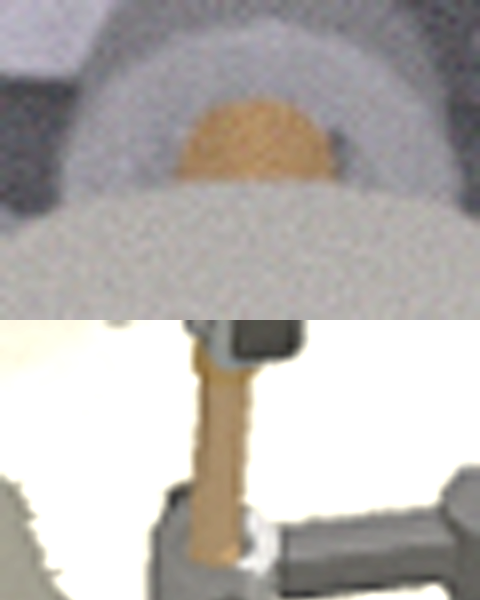

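Emit:
step_arm --moves "0.005 0.1 0 0 0 0 0;0 0.15 0 0 0 0 0;0 0.2 0 0 0 0 0;0 0.2 0 0 0 0 0;0 0.15 0 0 0 0 0;0 0.1 0 0 0 0 0;0 0 0 0 0 0 0;0 0 0 0 0 0 0"

```text
clock: 17.35
eef_pos: [488.0, -204.0, 102.5]
tool_rot: [-1.571, 0.001, 1.226]
force: [0.8, 1.3, -1.7]
width: 27.6
```

```bash
python3 look.py s15 "" scene; python3 look.py w15
python3 - <<'E'
from h import *;import pickle
gs=[]
for n,x,y,w,h,k in (("s15",330,230,85,75,8),):
    s,p=pickle.load(open(n+".pkl","rb"))
    gs.append(np.clip(cv2.resize(p["color"][y:y+h,x:x+w],None,fx=k,fy=k,interpolation=cv2.INTER_CUBIC)*1.7,0,255).astype(np.uint8))
cv2.imwrite(f"pics/c15.png",np.vstack(gs)[:600])
E
```

```text
17.35 [ 488.  -204.   102.5] [-1.5713e+00  5.0000e-04  1.2264e+00] [ 0.8  1.3 -1.7]
17.4 [ 488.1 -204.1  102.8] [-1.5718e+00  5.0000e-04  1.2264e+00] [ 0.3 -0.5 -0.7]
```

View pics/c15.png

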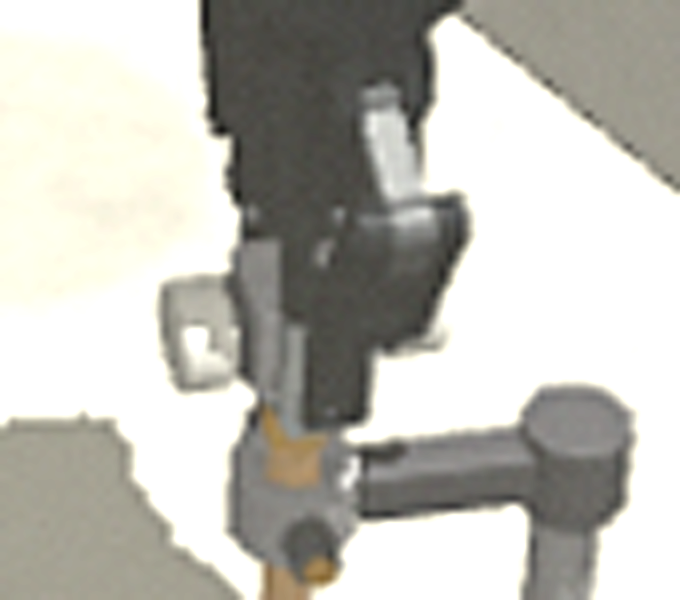

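Emit:
step_arm --moves "0 0.08 0 0 0 0 0;0 0.08 0 0 0 0 0;0 0.03 0 0 0 0 0;0 0 0 0 0 0 0"

```text
clock: 17.85
eef_pos: [487.5, -203.9, 92.7]
tool_rot: [-1.57, 0.001, 1.226]
force: [-0.1, -0.4, -0.6]
width: 27.1
```

Emit:
step_arm --moves "0 0.03 0 0 0 0 0;0 0 0 0 0 0 0"

```text
clock: 18.05
eef_pos: [487.8, -204.0, 91.4]
tool_rot: [-1.571, 0.0, 1.226]
force: [-0.7, 0.9, -0.7]
width: 27.2
```

Emit:
step_arm --moves "0 0.02 0 0 0 0 0;0 0 0 0 0 0 0"

```text
clock: 18.25
eef_pos: [487.8, -204.0, 90.5]
tool_rot: [-1.571, 0.001, 1.226]
force: [0.4, 0.3, -1.3]
width: 27.5
```

Emit:
step_arm --moves "0 0.02 0 0 0 0 0;0 0 0 0 0 0 0"

```text
clock: 18.45
eef_pos: [487.8, -204.0, 89.4]
tool_rot: [-1.571, 0.001, 1.226]
force: [-0.5, 0.5, -0.7]
width: 27.1
```

Emit:
step_arm --moves "0 0.02 0 0 0 0 0;0 0 0 0 0 0 0"

```text
clock: 18.65
eef_pos: [487.8, -204.0, 88.4]
tool_rot: [-1.571, 0.001, 1.226]
force: [0.4, 0.1, -1.3]
width: 27.1
```

Emit:
step_arm --moves "0 0.02 0 0 0 0 0;0 0 0 0 0 0 0"

```text
clock: 18.85
eef_pos: [487.7, -204.0, 87.4]
tool_rot: [-1.571, 0.001, 1.226]
force: [1.0, -0.9, -1.5]
width: 27.2
```

Emit:
step_arm --moves "0 0.02 0 0 0 0 0;0 0 0 0 0 0 0"

```text
clock: 19.05
eef_pos: [487.8, -204.0, 86.4]
tool_rot: [-1.571, 0.001, 1.226]
force: [-0.6, 0.1, -1.7]
width: 27.1
```

Emit:
step_arm --moves "0 0.02 0 0 0 0 0;0 0 0 0 0 0 0"

```text
clock: 19.25
eef_pos: [487.8, -204.1, 85.5]
tool_rot: [-1.571, 0.001, 1.226]
force: [-0.1, -0.0, -1.7]
width: 27.3
```

```bash
python3 look.py s16 mallet_head,ring_top scene; python3 look.py w16 mallet_head
python3 - <<'E'
from h import *;import pickle
gs=[]
for n,x,y,w,h,k in (("s16",330,230,85,75,8),):
    s,p=pickle.load(open(n+".pkl","rb"))
    gs.append(np.clip(cv2.resize(p["color"][y:y+h,x:x+w],None,fx=k,fy=k,interpolation=cv2.INTER_CUBIC)*1.7,0,255).astype(np.uint8))
cv2.imwrite(f"pics/c16.png",np.vstack(gs)[:600])
E
```

```text
mallet_head [(array([ 490.2, -207.5,  139.4]), 0.85)]
ring_top [(array([ 484.9, -203. ,  117.9]), 0.7), (array([404.6,  10. ,  10.6]), 0.22)]
19.25 [ 487.8 -204.1   85.5] [-1.5712e+00  7.0000e-04  1.2263e+00] [-0.1 -0.  -1.7]
mallet_head [(array([ 487.5, -202.9,  145.4]), 0.64)]
19.4 [ 487.8 -204.1   85.5] [-1.5712e+00  6.0000e-04  1.2264e+00] [ 0.4 -0.4 -1.4]
```

View pics/c16.png

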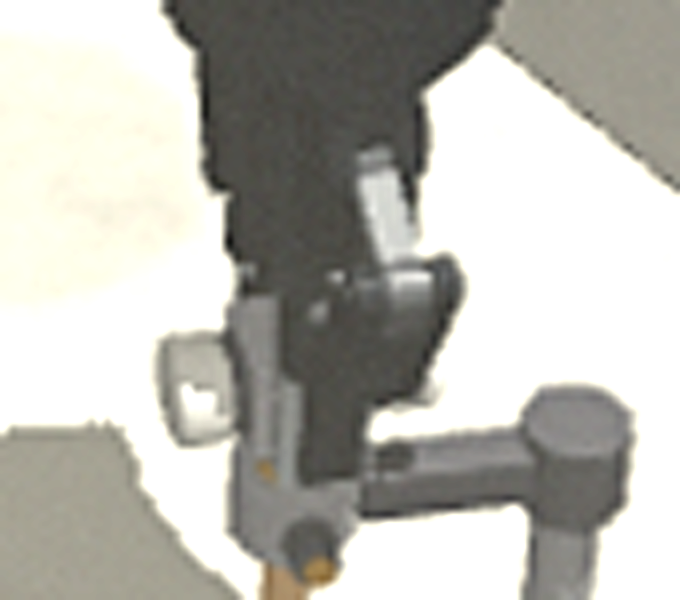

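Emit:
step_arm --moves "0 0.02 0 0 0 0 0;0 0 0 0 0 0 0"

```text
clock: 19.7
eef_pos: [488.0, -204.3, 84.7]
tool_rot: [-1.572, 0.001, 1.226]
force: [-0.7, -0.4, -0.1]
width: 27.2
```

Emit:
step_arm --moves "0 0.02 0 0 0 0 0;0 0 0 0 0 0 0"

```text
clock: 19.9
eef_pos: [488.1, -204.3, 83.7]
tool_rot: [-1.572, 0.001, 1.226]
force: [-0.1, -0.7, 1.7]
width: 27.3
```

Emit:
step_arm --moves "0 0 0 0 0 0 0.5;0 0 0 0 0 0 1;0 0 0 0 0 0 1;0 0 0 0 0 0 1;0 0 0 0 0 0 1;0 0 0 0 0 0 1"

```text
clock: 20.5
eef_pos: [487.9, -204.0, 83.5]
tool_rot: [-1.571, 0.0, 1.226]
force: [-0.0, 0.5, -0.3]
width: 85.2
```

```bash
python3 look.py s17 mallet_head,ring_top scene; python3 look.py w17 mallet_head
python3 - <<'E'
from h import *;import pickle
gs=[]
for n,x,y,w,h,k in (("s17",330,230,85,75,8),):
    s,p=pickle.load(open(n+".pkl","rb"))
    gs.append(np.clip(cv2.resize(p["color"][y:y+h,x:x+w],None,fx=k,fy=k,interpolation=cv2.INTER_CUBIC)*1.7,0,255).astype(np.uint8))
cv2.imwrite(f"pics/c17.png",np.vstack(gs)[:600])
E
```

```text
mallet_head [(array([ 490.8, -206.4,  142.1]), 0.68)]
ring_top [(array([ 486.7, -201.4,  119.2]), 0.56)]
20.5 [ 487.9 -204.    83.5] [-1.5712e+00  5.0000e-04  1.2264e+00] [-0.   0.5 -0.3]
mallet_head [(array([ 492.2, -200.1,  143.9]), 0.67), (array([ 487.6, -204. ,  140. ]), 0.62)]
20.65 [ 487.8 -204.    83.5] [-1.5712e+00  5.0000e-04  1.2264e+00] [ 0.7 -0.6  0. ]
```

View pics/c17.png

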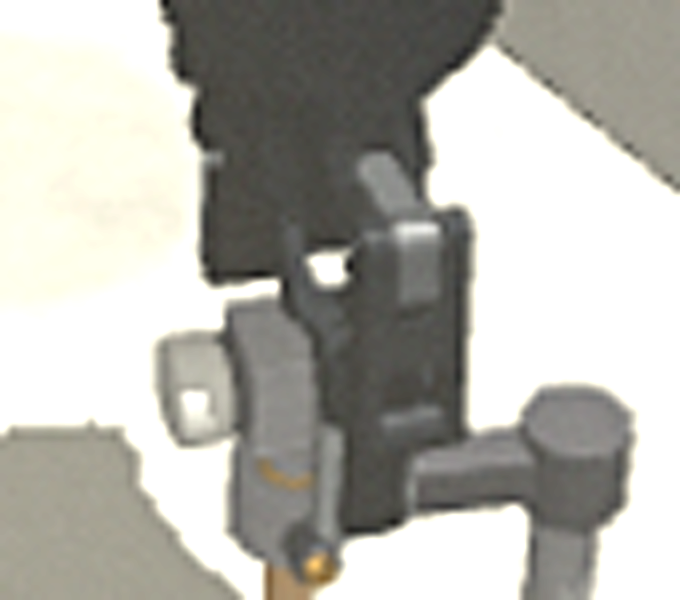

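View pics/w17.png

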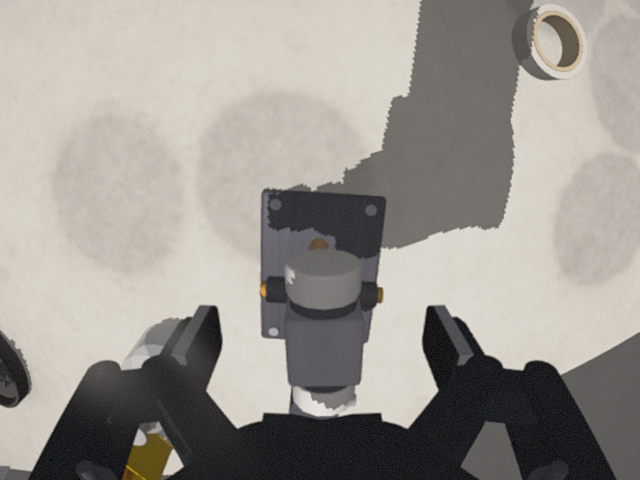

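Emit:
step_arm --moves "0 -0.1 0 0 0 0 1;0 -0.3 0 0 0 0 1;0 -0.5 0 0 0 0 1;0 -0.5 0 0 0 0 1;0 -0.3 0 0 0 0 1;0 -0.1 0 0 0 0 0;0 0 0 0 0 0 0;0 0 0 0 0 0 0;0 0 0 0 0 0 0;0 0 0 0 0 0 0;0 0 0 0 0 0 0;0 0 0 0 0 0 0"

```text
clock: 21.95
eef_pos: [487.7, -203.9, 173.2]
tool_rot: [-1.571, 0.0, 1.226]
force: [0.5, 0.3, -0.3]
width: 0.4
```

```bash
python3 look.py s18 mallet_head,ring_top scene; python3 look.py w18 mallet_head,ring_top
python3 - <<'E'
from h import *;import pickle
gs=[]
for n,x,y,w,h,k in (("s18",330,200,85,100,6),):
    s,p=pickle.load(open(n+".pkl","rb"))
    gs.append(np.clip(cv2.resize(p["color"][y:y+h,x:x+w],None,fx=k,fy=k,interpolation=cv2.INTER_CUBIC)*1.7,0,255).astype(np.uint8))
cv2.imwrite(f"pics/c18.png",np.vstack(gs)[:600])
E
```

```text
mallet_head [(array([ 490.3, -205.7,  139.7]), 0.72)]
ring_top [(array([ 484.2, -202.5,  117.9]), 0.98)]
21.95 [ 487.7 -203.9  173.2] [-1.5706e+00  5.0000e-04  1.2264e+00] [ 0.5  0.3 -0.3]
mallet_head [(array([ 489.6, -201.5,  144.5]), 0.69)]
ring_top []
22.1 [ 487.8 -204.   173.5] [-1.5711e+00  5.0000e-04  1.2264e+00] [-0.2 -0.4 -0.1]
```

View pics/c18.png

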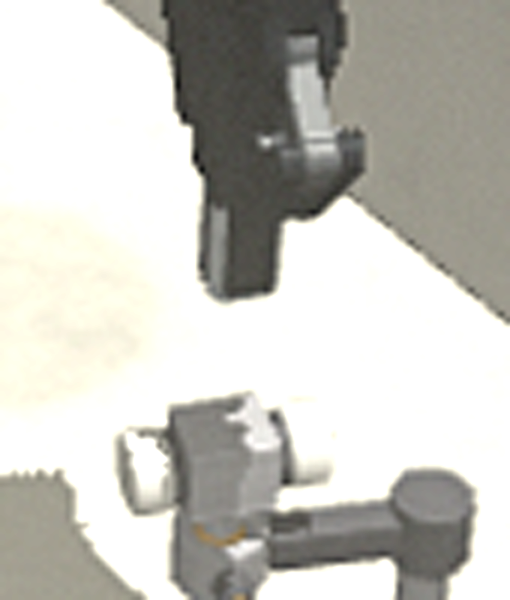

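View pics/w18.png

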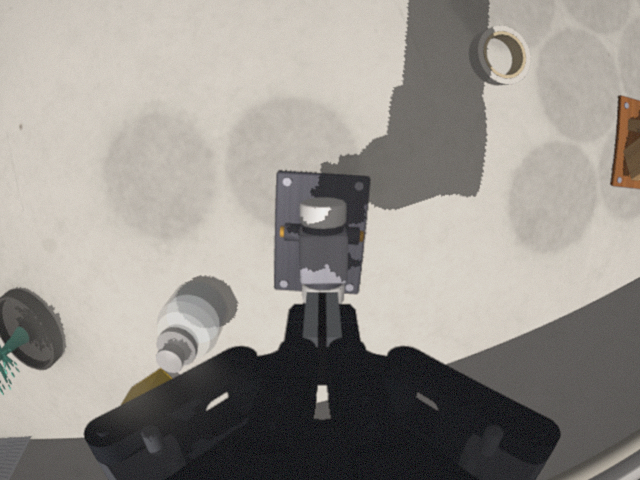

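Emit:
step_arm --moves "0 0.2 0 0 0 0 0;0 0.3 0 0 0 0 0;0 0.2 0 0 0 0 0;0 0.12 0 0 0 0 0;0 0.05 0 0 0 0 0;0 0 0 0 0 0 0"

```text
clock: 22.85
eef_pos: [487.7, -204.0, 129.8]
tool_rot: [-1.571, 0.0, 1.226]
force: [0.0, 0.2, -0.1]
width: 0.3
```

Emit:
step_arm --moves "0 0.04 0 0 0 0 0;0 0.04 0 0 0 0 0;0 0 0 0 0 0 0"

```text
clock: 23.15
eef_pos: [487.8, -204.0, 126.0]
tool_rot: [-1.571, 0.001, 1.226]
force: [0.3, -0.8, 0.7]
width: -0.1
```

Emit:
step_arm --moves "0 0.04 0 0 0 0 0;0 0 0 0 0 0 0"

```text
clock: 23.35
eef_pos: [487.7, -204.0, 123.9]
tool_rot: [-1.571, 0.001, 1.226]
force: [-0.2, -0.0, -0.2]
width: -0.0
```

Emit:
step_arm --moves "0 0.04 0 0 0 0 0;0 0 0 0 0 0 0"

```text
clock: 23.55
eef_pos: [487.7, -204.0, 121.8]
tool_rot: [-1.571, 0.001, 1.226]
force: [0.1, 0.1, 0.2]
width: -0.1
```

Emit:
step_arm --moves "0 0.04 0 0 0 0 0;0 0 0 0 0 0 0"

```text
clock: 23.75
eef_pos: [487.7, -203.9, 119.8]
tool_rot: [-1.571, 0.001, 1.226]
force: [1.0, 0.4, 0.2]
width: 0.4
```

Emit:
step_arm --moves "0 0.04 0 0 0 0 0;0 0 0 0 0 0 0"

```text
clock: 23.95
eef_pos: [488.0, -204.1, 118.0]
tool_rot: [-1.572, 0.001, 1.226]
force: [0.1, -0.2, 0.1]
width: -0.0
```

Emit:
step_arm --moves "0 0.03 0 0 0 0 0;0 0 0 0 0 0 0"

```text
clock: 24.15
eef_pos: [488.0, -204.1, 116.6]
tool_rot: [-1.572, 0.001, 1.226]
force: [0.0, 0.3, 0.8]
width: -0.3
```

Emit:
step_arm --moves "0 0.03 0 0 0 0 0;0 0 0 0 0 0 0"

```text
clock: 24.35
eef_pos: [487.6, -203.9, 114.8]
tool_rot: [-1.571, 0.0, 1.226]
force: [-0.3, -0.0, -0.2]
width: -0.1
```

Emit:
step_arm --moves "0 0.03 0 0 0 0 0;0 0 0 0 0 0 0"

```text
clock: 24.55
eef_pos: [487.5, -203.8, 113.2]
tool_rot: [-1.57, 0.0, 1.226]
force: [-0.3, 0.1, 0.6]
width: 0.3
```

```bash
python3 look.py s19 mallet_head scene
python3 - <<'E'
from h import *;import pickle
gs=[]
for n,x,y,w,h,k in (("s19",330,200,85,100,6),):
    s,p=pickle.load(open(n+".pkl","rb"))
    gs.append(np.clip(cv2.resize(p["color"][y:y+h,x:x+w],None,fx=k,fy=k,interpolation=cv2.INTER_CUBIC)*1.7,0,255).astype(np.uint8))
cv2.imwrite(f"pics/c19.png",np.vstack(gs)[:600])
E
```

```text
mallet_head [(array([ 491.2, -207.5,  132.9]), 0.8), (array([514.7, 186.7,  -2.9]), 0.73)]
24.55 [ 487.5 -203.8  113.2] [-1.5704e+00  4.0000e-04  1.2264e+00] [-0.3  0.1  0.6]
```

View pics/c19.png

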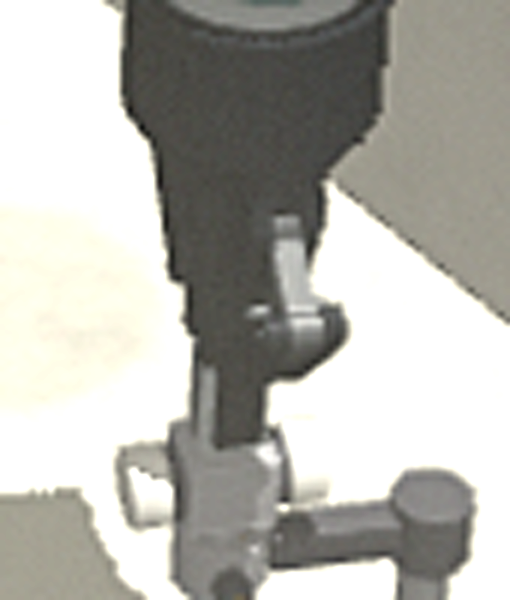

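Emit:
step_arm --moves "0 0.03 0 0 0 0 0;0 0 0 0 0 0 0"

```text
clock: 24.85
eef_pos: [487.6, -203.9, 111.7]
tool_rot: [-1.571, 0.001, 1.226]
force: [-0.2, 0.2, 0.2]
width: 0.0
```

Emit:
step_arm --moves "0 0.03 0 0 0 0 0;0 0 0 0 0 0 0"

```text
clock: 25.05
eef_pos: [487.7, -204.0, 110.3]
tool_rot: [-1.571, 0.001, 1.226]
force: [-0.2, -0.0, 0.0]
width: -0.1
```

Emit:
step_arm --moves "0 0.03 0 0 0 0 0;0 0 0 0 0 0 0"

```text
clock: 25.25
eef_pos: [487.7, -204.0, 108.9]
tool_rot: [-1.571, 0.001, 1.226]
force: [-0.6, 1.1, 0.4]
width: 0.1
```

```bash
python3 look.py s20 mallet_head,ring_top scene; python3 look.py w20 mallet_head
python3 - <<'E'
from h import *;import pickle
gs=[]
for n,x,y,w,h,k in (("s18",340,255,70,50,6),("s20",340,255,70,50,6)):
    s,p=pickle.load(open(n+".pkl","rb"))
    gs.append(np.clip(cv2.resize(p["color"][y:y+h,x:x+w],None,fx=k,fy=k,interpolation=cv2.INTER_CUBIC)*1.5,0,255).astype(np.uint8))
cv2.imwrite(f"pics/c20.png",np.vstack(gs)[:600])
E
```

```text
mallet_head [(array([ 490.7, -208. ,  123.3]), 0.92), (array([617.2, 312.5,  13.2]), 0.44)]
ring_top [(array([ 486.2, -198.3,  115.1]), 0.78)]
25.25 [ 487.7 -204.   108.9] [-1.5709e+00  5.0000e-04  1.2264e+00] [-0.6  1.1  0.4]
mallet_head [(array([ 487.2, -204.8,  131.7]), 0.87)]
25.4 [ 487.9 -204.   109. ] [-1.5712e+00  5.0000e-04  1.2264e+00] [-0.7  0.5  0.1]
```

View pics/c20.png

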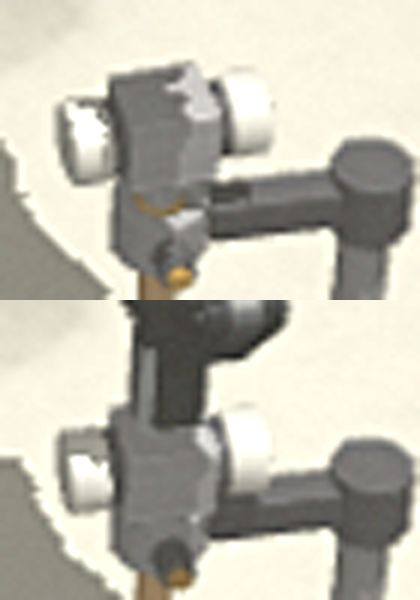

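View pics/w20.png

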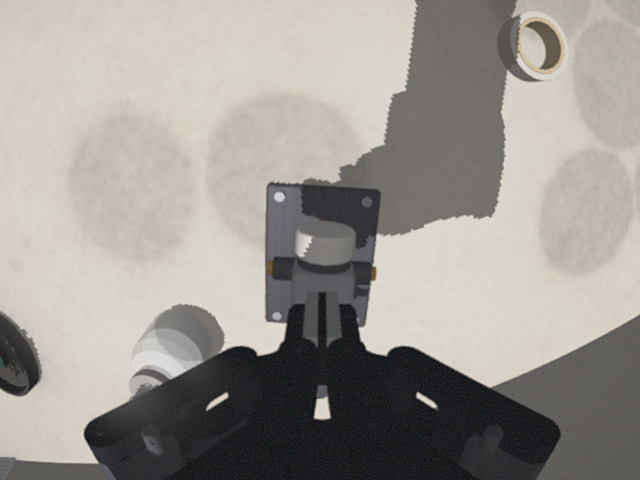

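Emit:
step_arm --moves "0 0.02 0 0 0 0 0;0 0 0 0 0 0 0"

```text
clock: 25.7
eef_pos: [487.8, -204.0, 108.0]
tool_rot: [-1.571, 0.001, 1.226]
force: [-0.4, -0.5, -0.5]
width: -0.0
```

Emit:
step_arm --moves "0 0.02 0 0 0 0 0;0 0 0 0 0 0 0"

```text
clock: 25.9
eef_pos: [487.7, -204.0, 106.9]
tool_rot: [-1.571, 0.001, 1.226]
force: [0.1, 0.4, -0.7]
width: -0.4
```

Emit:
step_arm --moves "0 0.02 0 0 0 0 0;0 0 0 0 0 0 0"

```text
clock: 26.1
eef_pos: [487.8, -204.0, 105.9]
tool_rot: [-1.571, 0.001, 1.226]
force: [0.7, 0.1, -0.3]
width: -0.1
```

```bash
python3 look.py s21 mallet_head scene
python3 - <<'E'
from h import *;import pickle
gs=[]
for n,x,y,w,h,k in (("s18",340,255,70,50,6),("s19",340,255,70,50,6),("s20",340,255,70,50,6),("s21",340,255,70,50,6)):
    s,p=pickle.load(open(n+".pkl","rb"))
    gs.append(np.clip(cv2.resize(p["color"][y:y+h,x:x+w],None,fx=k-1,fy=k-1,interpolation=cv2.INTER_CUBIC)*1.5,0,255).astype(np.uint8))
cv2.imwrite(f"pics/c21.png",np.hstack([np.vstack(gs[:2]),np.vstack(gs[2:])]))
E
```

```text
mallet_head [(array([ 493.7, -208.8,  127. ]), 0.64), (array([517.1, 182.3,   1.5]), 0.49)]
26.1 [ 487.8 -204.   105.9] [-1.5710e+00  5.0000e-04  1.2265e+00] [ 0.7  0.1 -0.3]
```

View pics/c21.png

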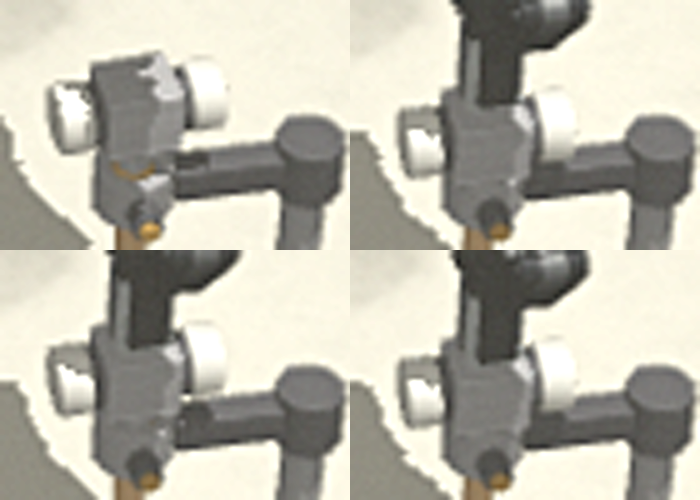

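Run:
```python
from h import *;import pickle
s,p=pickle.load(open("s21.pkl","rb"))
for z in (144,142,136,129): print(z,proj(p,[487,-204,z]))
a=pickle.load(open("s18.pkl","rb"))[1]["color"];
# template track left white face
t=a[263:290,346:362]
for n in ("s17","s18","s19","s20","s21"):
    im=pickle.load(open(n+".pkl","rb"))[1]["color"]
    big=cv2.resize(im[250:310,335:375],None,fx=8,fy=8,interpolation=cv2.INTER_CUBIC);tb=cv2.resize(t,None,fx=8,fy=8,interpolation=cv2.INTER_CUBIC)
    r=cv2.matchTemplate(big,tb,cv2.TM_CCOEFF_NORMED);_,v,_,l=cv2.minMaxLoc(r);print(n,v,l[0]/8+335-346,l[1]/8+250-263)
```

```text
144 [366.75392677 274.08912627]
142 [366.69808854 274.88988523]
136 [366.53137857 277.28062213]
129 [366.33839549 280.04813358]
s17 0.7320332527160645 0.125 0.5
s18 0.9998582005500793 0.0 0.0
s19 0.8447762131690979 -0.125 2.625
s20 0.8184704184532166 -0.125 5.125
s21 0.815091073513031 -0.125 5.125
```

Emit:
step_arm --moves "0 0.02 0 0 0 0 0;0 0 0 0 0 0 0"

```text
clock: 26.4
eef_pos: [487.9, -204.1, 105.8]
tool_rot: [-1.572, 0.001, 1.226]
force: [-1.2, 0.2, 6.8]
width: 0.0
```

Emit:
step_arm --moves "0 0.02 0 0 0 0 0;0 0 0 0 0 0 0"

```text
clock: 26.6
eef_pos: [488.0, -204.1, 105.7]
tool_rot: [-1.572, 0.001, 1.226]
force: [-4.0, 1.3, 15.5]
width: 0.1
```

Emit:
step_arm --moves "0 0.02 0 0 0 0 0;0 0 0 0 0 0 0"

```text
clock: 26.8
eef_pos: [488.1, -204.1, 105.7]
tool_rot: [-1.573, 0.001, 1.226]
force: [-5.8, 1.7, 23.6]
width: 0.2
```

Emit:
step_arm --moves "0 -0.06 0 0 0 0 0;0 -0.2 0 0 0 0 0;0 -0.5 0 0 0 0 0;0 -0.7 0 0 0 0 0;0 -0.7 0 0 0 0 0;0 -0.4 0 0 0 0 0;0 0 0 0 0 0 0;0 0 0 0 0 0 0"

```text
clock: 27.6
eef_pos: [487.6, -204.0, 231.1]
tool_rot: [-1.571, 0.001, 1.226]
force: [-0.4, 0.2, 0.4]
width: 0.1
```

```bash
python3 look.py s22 mallet_head,ring_top,mould_mid,spirit_bottle_mid,tape_mid scene; python3 look.py w22 mallet_head,ring_top
python3 - <<'E'
from h import *;import pickle
gs=[]
for n,x,y,w,h,k in (("s22",335,240,80,60,8),):
    s,p=pickle.load(open(n+".pkl","rb"))
    gs.append(np.clip(cv2.resize(p["color"][y:y+h,x:x+w],None,fx=k,fy=k,interpolation=cv2.INTER_CUBIC)*1.5,0,255).astype(np.uint8))
cv2.imwrite(f"pics/c22.png",gs[0])
E
```

```text
mallet_head [(array([ 491. , -205.2,  127. ]), 0.82)]
ring_top [(array([ 485.8, -200.9,  119.6]), 0.58)]
mould_mid [(array([613.8, 316.1,  11.4]), 0.82)]
spirit_bottle_mid [(array([ 551.6, -373.8,   55.8]), 0.74)]
tape_mid [(array([404.1,   9.5,   9.5]), 0.67)]
27.6 [ 487.6 -204.   231.1] [-1.5714e+00  6.0000e-04  1.2263e+00] [-0.4  0.2  0.4]
mallet_head []
ring_top []
27.9 [ 487.3 -203.7  230.1] [-1.5692e+00  4.0000e-04  1.2265e+00] [0.6 0.  0.1]
```

View pics/c22.png

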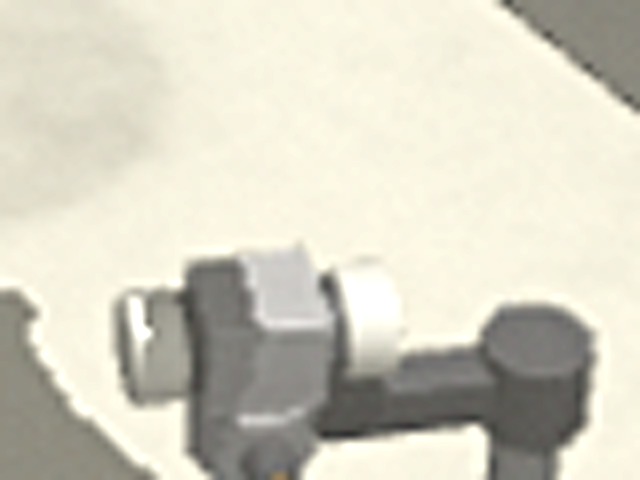

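View pics/w22.png

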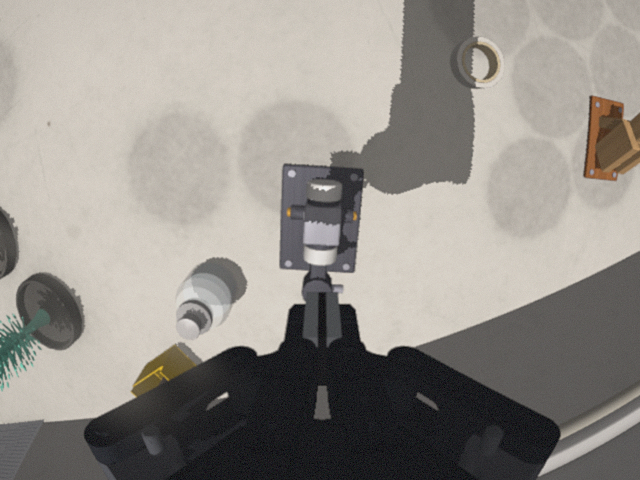

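```bash
python3 -c "
from cell import ctrl
print(ctrl.finish_job(), ctrl.read_state()['clock'])"
```

```text
the job is handed in; nothing more can be done
the job is handed in; nothing more can be done
```

The mallet is in the holder with its head home on the ring, and I handed the job in at about 28 s of the 51 s allowed. `finish_job` reported no verdict.

**What I did**
- I took the mallet off the rest by its cheeks, turned it upright and lowered it into the ring, correcting its position about 2 mm from the camera views on the way.
- I let it go on the spring catch. It hung there for over a second, with the head about 142 mm up (27 mm above the ring).
- I pressed the head down with the fingers shut, then raised them about 125 mm clear.

**Last checks**
- **Head height:** image tracking shows the head dropped 12.8 mm from hanging to home; 13 mm was expected. The network puts its centre 127 mm up, where 129 mm is seated.
- **Final push:** the head did not give under a final push of about 24 N.
- **Picture:** in the scene and wrist pictures the head sits level and upright on the ring.
- **Bystanders:** the network finds the bottle and tape within about 4 mm of their start. The mould block is within about 10 mm, which is coarse for a network good to about 4 mm, but nothing came near it.

**What disagreed or failed**
- **First grasp missed:** the pictures and the later contact show the fingertips about 35 mm short of the reported TCP, against the text. I corrected for this and the second grasp held.
- **No click force seen:** I never read the 10 to 20 N push. My readings fell only at the ends of moves and stayed near zero until the head was already home.

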